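# Lay out the mending kit round the ticket pad and the snap tin

## Task

Lay out the kit for the next mending job: stand the blue spool on the middle of the round tin's lid, and the thimble on the middle of that spool's top. Straight out from the middle of the ticket pad's left long side (left as the robot sees it) stand first the green spool, then beyond it the stamp with the long side of its foot parallel to the pad's length, leaving gaps of about 25 mm from pad to spool and from spool to stamp. All four stand upright at the end; leave the cream spool and the chalk where they are.

Things in the scene. Friction and masses are not known exactly. Their poses are not given: they have to be found in the camera images.
- green_spool: Spool of green thread with white flanges, to be moved. Standing on one flange; 52 tall, both flanges 34 in diameter and 8 thick, the wound body between them is thinner; a loose thread end at the side is no obstacle. Can be gripped across the flanges. About 40 g. Origin: on the spool's axis, at its underside; z up along the axis. (Lengths in mm.)
- blue_spool: Spool of blue thread with red flanges, to be moved. Standing on one flange; 52 tall, both flanges 34 in diameter and 8 thick, the wound body between them is thinner; a loose thread end at the side is no obstacle. Can be gripped across the flanges. About 40 g. Origin: on the spool's axis, at its underside; z up along the axis. Its flat top is 33 in diameter. (Lengths in mm.)
- stamp: Hand stamp, to be moved: wooden foot 27 (x) by 52 (y), 17 high, with a thin neck and on it a round black handle, 26 in diameter, from 32 to 73 above the underside. About 60 g. Origin: centre of the foot's underside, z up; the handle stands over the origin. Its long side lies along its y. (Lengths in mm.)
- thimble: Steel thimble, to be moved: 20 in diameter, 22 tall, slightly narrower at the top, standing on its open end, 12 g. Origin: centre of its underside, z up. (Lengths in mm.)
- ticket_pad: Pad of cream paper tickets with a red bound end, lying flat and fixed to the table: 126 (x) by 62 (y), 15 high. Origin: centre of its underside. Its x runs along its length towards the red end (away from the robot, turned by up to 15 degrees), its y towards its left long side as the robot sees it, so that side is at y = +31. (Lengths in mm.)
- snap_tin: Round white tin with a flat white and orange lid, fixed to the table: 63 in diameter, 24 high. Origin: centre of its underside, z up. (Lengths in mm.)
- cream_spool: Bystander, to be left alone: spool of cream thread with brown flanges, 52 tall, 34 in diameter. Origin: on its axis, at its underside. (Lengths in mm.)
- chalk: Bystander, to be left alone: flat piece of blue tailor's chalk, 37 (x) by 47 (y), 9 high. Origin: centre of its underside. (Lengths in mm.)

How it is judged:
By the outcome, as a careful person would: the job done as asked, in the order asked, and still so for the second after the job is handed in, with the robot touching nothing.
It also fails if it takes over 123 s, if anything falls off the work surface, if the arm or the gripper's body presses on something with over 40 N, if the wrist force passes 120 N, or if a joint passes its speed limit or range.

## Robot

A 7-joint arm with a two-finger parallel gripper is mounted at the origin on the work surface; the furniture and walls round the work are solid. World frame = base frame: x ahead of the robot, y to its left, z up, the work surface at z = 0. Lengths are in mm, angles in rad, forces in N, time in s.
With the tool pointing down it reaches from about 425 to 825 mm from the base axis. Payload 3.6 kg.
Tool frame: the origin (TCP) lies on the mounting face of the last link; the fingertips stand 173 mm ahead of it and the grasp point (between the pads) lies 155 mm ahead of it; z points along the fingers, y is the line along which they close (so a half turn about z gives the same grasp; the last joint's range is limited). The gripper opens to 85 mm and grips with 20 to 120 N. Pads are 22 mm wide; open, the fingers measure 114 mm over their backs; the gripper's body (76 mm by 85 mm) begins 54 mm behind the grasp point. The pads swing forward as they close: fully open they stand 13 mm farther back than shut.
Start: joints at [-1.246, 0.615, -0.013, 1.423, 0.008, 1.103, -0.04], TCP at [223.347, 610.403, 404.697] pointing down, gripper open.
Joint ranges: [-3.12, 3.12], [-0.3, 2.06], [-1.34, 1.32], [0.26, 2.42], [-1.36, 4.5], [0.01, 1.98], [-2.84, 2.84]. Speed limits (rad/s): [2.79, 2.79, 3.14, 3.14, 3.14, 3.14, 3.14].

## Interface

Orientations are given as a 3x3 rotation matrix whose columns are the frame's x, y, z axes.
In Python, from cell import ctrl gives the robot as it stands.
- The arm moves only by the shell command python3 -m crank 'ROWS' [FORCE]. ROWS is JSON, a list of rows, each a list of 7 numbers: the shift along the tool's x, y, z in cm, then the turn, a rotation vector about the tool's x, y, z in degrees, then the finger opening in cm, from 0 to 8.54. A call has 1 to 20 rows; each row shifts and turns the commanded pose from where the row before left it, along the tool's axes as they then stand; what a row does not reach is not made up. A row lasts 1/12 s, in which the tool goes at most 41.7 mm and 7.16 degrees, less where a joint would pass 70% of its speed; a pose out of reach is approached as far as the arm can. A call is refused whole if a number of a shift passes 4.17 or a number of a turn 7.16, either way. A call with a gripper value outside its range is refused whole. The fingers move at their own pace and stop on an object; FORCE is the grip in N (left out, the last holds). Time passes only in rows, so rows that do not move let the fingers close. It gives the time, the measured TCP pose, the force, the opening and the grip force at its end, in the units of the state.
- ctrl.state(): the state, without advancing time (a new reading comes with each control period).
- ctrl.capture(name): name is "scene" or "top"; returns a dict with "frame" (400x640x3 uint8, red, green, blue), "fovy" (degrees; the focal length in pixels is half the picture's height over the tangent of half this angle, whatever the lens; pixels are square), "cx", "cy" (the principal point, pixels), "k1" (the pictures are not rectified: a ray, as slopes to the right and down, at radius r is drawn at 1 + k1 r^2 times it, then the intrinsics apply), "rvec" (rotation vector, rad) and "tvec" (3), from world to camera coordinates, as OpenCV has them. Camera axes: x right, y down, z forward; pixel columns grow to the right and rows downward; lengths in mm; the calibration is good to about 2 mm. A picture is of the moment at which its call begins. There is no depth.
- ctrl.sign_off(): hands the job in; it is judged then, once.
The state is a dict: "t": time; "qpos": joint angles; "joint_velocities": joint speeds; "tau": joint torques, N m; "eef_pos": TCP position; "tool_rot": TCP orientation; "wrist_force": force on the tool from outside, world axes, zero at the start; "moment": the same for the moment, N m; "width": finger opening in mm; "gripper_force": force on a finger pad.
Only numpy, scipy, OpenCV 4.12 (cv2) and the standard library are available. Lean on these libraries where they do the work, as an engineer would, in place of code of your own. Each camera call takes 0.05 s, during which the arm holds its last target. There are 200 camera calls.

## Working session

There is one attempt and no reset: what is moved stays moved. The work goes in short steps, Python scripts to look and compute and a shell command to move; the robot and the scene stay as the last step left them, time stands still between calls to the robot, and variables do not carry over. Pictures are saved under pics/ and viewed, at most 14 in all, crops included, and the job is handed in when it is done.

```bash
ls; mkdir -p pics; python3 - <<'E'
from cell import ctrl
import cv2
s=ctrl.state(); print({k:s[k] for k in('t','eef_pos','tool_rot','width')})
for n in('scene','top'):
    c=ctrl.capture(n); print(n,{k:v for k,v in c.items() if k!='frame'})
    cv2.imwrite(f'pics/{n}0.png',c['frame'][:,:,::-1])
E
```

```text
pics
{'t': 0.0, 'eef_pos': array([223.25030325, 610.11802655, 403.5044509 ]), 'tool_rot': array([[-9.39117215e-01,  3.43595854e-01, -8.63529337e-04],
       [ 3.43596937e-01,  9.39113935e-01, -2.48229247e-03],
       [-4.19529686e-05, -2.62786963e-03, -9.99996546e-01]]), 'width': 85.40452967724423}
scene {'fovy': 43.842057575476915, 'cx': 319.5345091548073, 'cy': 196.21202204220586, 'k1': -0.04072967759687797, 'rvec': array([ 1.95143694, -0.50299746,  0.28672494]), 'tvec': array([-393.9387208 ,  117.86509343, 1439.84333574])}
top {'fovy': 48.71123903314631, 'cx': 316.36091323627835, 'cy': 196.34292468896015, 'k1': 0.03586816616670825, 'rvec': array([ 2.13790668, -2.14958942,  0.16075161]), 'tvec': array([ -12.93778064,  461.36879354, 1380.51726443])}
```

View pics/scene0.png

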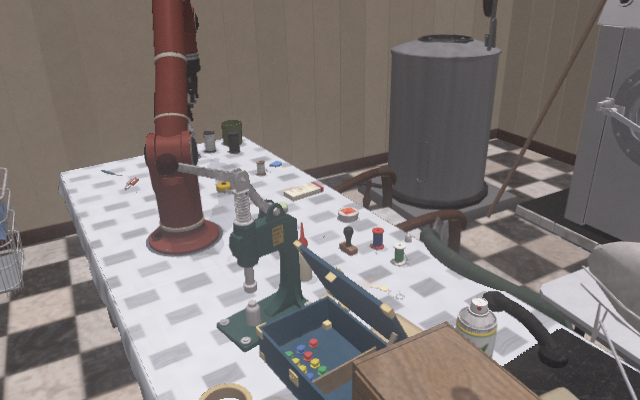

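View pics/top0.png

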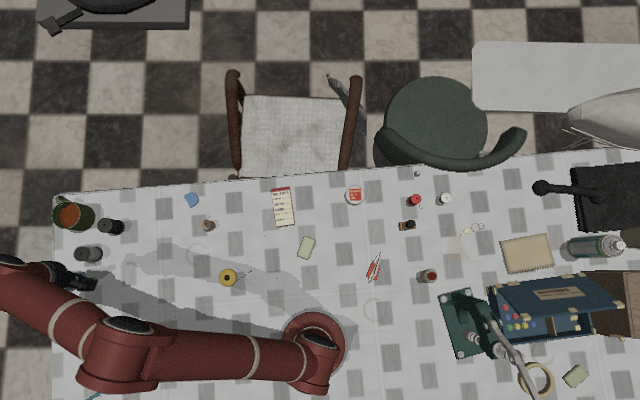

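The top view shows the pad at (283,207), tin at (355,195), blue spool at (415,201), green spool at (445,199), stamp at (407,225) and probably the thimble at (417,173). The chalk is at (192,200) and the cream spool at (208,225). I'll take enlarged crops next.

```bash
python3 - <<'E'
import cv2,numpy as np
t=cv2.imread('pics/top0.png'); s=cv2.imread('pics/scene0.png')
a=cv2.resize(t[160:250,340:460],None,fx=5,fy=5,interpolation=cv2.INTER_CUBIC)
b=cv2.resize(t[175:250,170:310],None,fx=5,fy=4,interpolation=cv2.INTER_CUBIC)
c=cv2.resize(s[150:275,265:415],None,fx=4.6,fy=4.6,interpolation=cv2.INTER_CUBIC)
cv2.imwrite('pics/ta.png',a);cv2.imwrite('pics/sc.png',c)
E
```

```text
(no output)
```

View pics/ta.png

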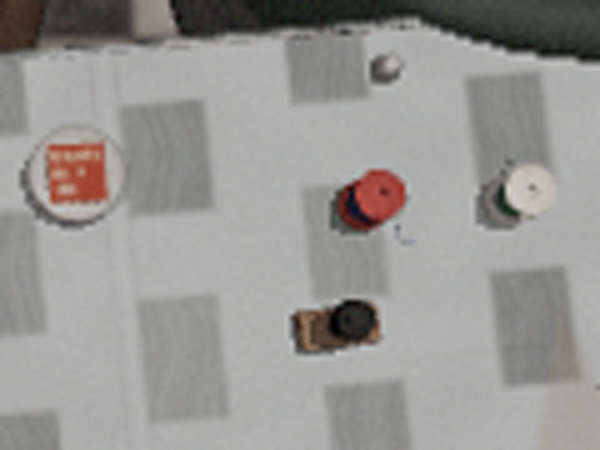

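View pics/sc.png

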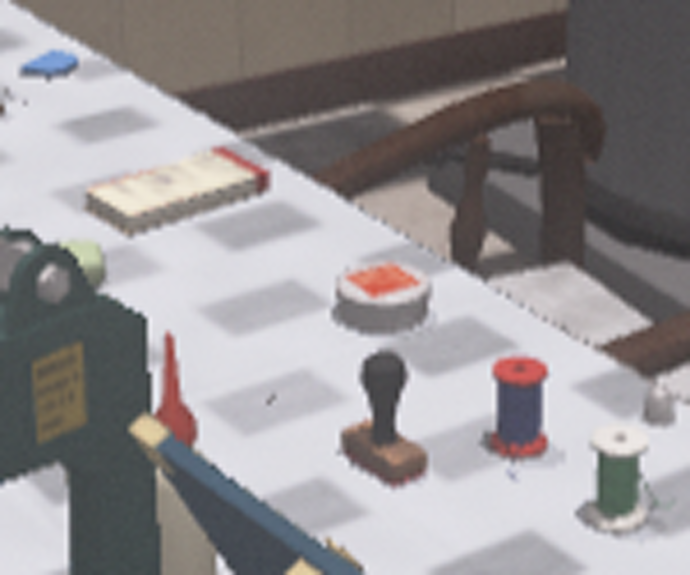

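The crops show everything standing upright. Crop pixels in the top view (÷5, +(340,160)): blue flange about (380,195), green (530,190), stamp handle (355,318), thimble (386,67), tin (75,176). In the scene view the pad, tin, stamp, spools and thimble are all unoccluded. Next I'll make masks and triangulate.

```bash
cat > h.py <<'E'
import cv2,numpy as np
from scipy.optimize import brentq
def cam(c):
    f=200/np.tan(np.radians(c['fovy'])/2); R=cv2.Rodrigues(np.array(c['rvec']))[0]
    K=np.array([[f,0,c['cx']],[0,f,c['cy']],[0,0,1.]]); return K,np.array([c['k1'],0,0,0.]),R,np.array(c['tvec'])
def ray(c,p):
    K,d,R,t=cam(c); u=cv2.undistortPoints(np.array(p,float).reshape(-1,1,2),K,d).reshape(-1,2)
    v=np.c_[u,np.ones(len(u))]@R; return -R.T@t, v/np.linalg.norm(v,axis=1)[:,None]
def plane(c,p,z):
    o,v=ray(c,p); return o+v*((z-o[2])/v[:,2])[:,None]
def tri(c1,p1,c2,p2):
    o1,v1=ray(c1,p1);o2,v2=ray(c2,p2);a,b=v1[0],v2[0]
    s=np.linalg.lstsq(np.c_[a,-b],o2-o1,rcond=None)[0]
    q1,q2=o1+s[0]*a,o2+s[1]*b; return (q1+q2)/2,np.linalg.norm(q1-q2)
def proj(c,P):
    K,d,R,t=cam(c); return cv2.projectPoints(np.array(P,float).reshape(-1,1,3),c['rvec'],t,K,d)[0].reshape(-1,2)
def hsv(c): return cv2.cvtColor(c['frame'],cv2.COLOR_RGB2HSV).astype(int)
def blob(m,x0,y0,x1,y1):
    k=np.zeros(m.shape,np.uint8);k[y0:y1,x0:x1]=m[y0:y1,x0:x1]
    n,l,s,ce=cv2.connectedComponentsWithStats(k)
    i=1+np.argmax(s[1:,4]); return (l==i).astype(np.uint8),ce[i],s[i]
E
python3 - <<'E'
from h import *
from cell import ctrl
T,S=ctrl.capture('top'),ctrl.capture('scene')
ht,hs=hsv(T),hsv(S)
np.set_printoptions(precision=1,suppress=True,linewidth=200)
print('V thimble top');print(ht[168:180,410:424,2])
print('V green top');print(ht[190:208,434:454,2]);print('S');print(ht[190:208,434:454,1])
print('scene green V');print(hs[238:256,390:410,2]);
print('scene thimble V');print(hs[228:246,400:416,2])
red=lambda h:(((h[...,0]<8)|(h[...,0]>170))&(h[...,1]>120)&(h[...,2]>90)).astype(np.uint8)
dark=lambda h:((h[...,2]<75)).astype(np.uint8)
org=lambda h:((h[...,0]<15)&(h[...,1]>110)&(h[...,2]>120)).astype(np.uint8)
for n,f,bt,bs in(('blue',red,(405,188,425,212),(368,224,390,236)),('handle',dark,(400,215,418,235),(340,222,358,240)),('lid',org,(345,184,365,204),(335,200,362,218))):
    mt,ct,st=blob(f(ht),*bt);ms,cs,ss=blob(f(hs),*bs)
    print(n,ct,st,cs,ss,*tri(T,ct,S,cs))
E
```

```text
V thimble top
[[144 138 155 173 176 176 174 173 174 173 173 172 172 172]
 [141 137 152 173 174 175 175 176 174 171 175 174 174 172]
 [144 137 150 171 179 169 167 169 154 170 174 175 171 173]
 [142 137 148 168 169 116 115 131 172 157 169 173 174 172]
 [138 139 143 169  96  82 108 167 189 171 150 174 173 172]
 [138 135 139 168  75  86 114 164 175 153 140 173 175 172]
 [138 138 136 166  75  88 102 124 126 101 176 175 174 175]
 [136 141 137 162  93  74  72  79  91 113 175 175 174 174]
 [139 137 133 156 125 110 106 100 143 178 176 177 178 175]
 [139 133 135 150 174 178 178 180 178 174 177 176 176 176]
 [141 137 135 148 168 174 176 176 176 174 174 175 175 176]
 [144 145 148 156 169 173 175 174 175 173 174 177 175 175]]
V green top
[[158 146 134 131 132 135 133 133 140 138 137 134 138 132 134 142 163 175 175 173]
 [162 145 135 134 135 133 137 127 137 135 135 137 136 134 133 141 159 173 174 175]
 [164 144 131 133 134 134 139  99 116 139 139 142 145 144 135 137 157 171 173 174]
 [166 150 136 128 133 133 133 136 127 162 171 179 184 180 163 147 154 170 175 173]
 [169 152 137 129 133 138  95 125
[... 5017 characters left out ...]
 226]
 [215 214 221 221 188 153 124 132 138 139 144 174 226 226 226 225]
 [227 223 225 226 223 212 175 177 180 168 188 209 225 226 225 225]
 [230 234 233 230 227 225 226 227 225 216 226 227 225 226 224 224]
 [197 230 233 234 233 227 226 227 227 226 227 225 225 226 226 223]
 [176 225 235 234 236 234 228 227 228 227 227 226 226 226 226 224]]
blue [415.4 198.4] [411 194  10  10  76] [377.6 230.1] [373 228  11   5  45] [ 450.7 -328.2   51.3] 0.5503580506063482
handle [409.3 223.8] [403 220  12   9  71] [347.7 234. ] [344 231   8   7  23] [ 370.2 -306.    51.3] 0.09153372108694408
lid [355.4 194.3] [350 189  11  11  94] [347.8 210.4] [341 208  14   6  53] [ 468.7 -141.5   26.3] 0.5828503111374859
```

```bash
python3 - <<'E'
from h import *
from cell import ctrl
T,S=ctrl.capture('top'),ctrl.capture('scene')
ht,hs=hsv(T),hsv(S)
np.set_printoptions(precision=1,suppress=True,linewidth=200)
U=lambda m:m.astype(np.uint8)
def sh(n,mt,bt,ms,bs):
    _,ct,st=blob(U(mt),*bt);_,cs,ss=blob(U(ms),*bs); print(n,ct,st,cs,ss,*tri(T,ct,S,cs)); return ct,cs
R=lambda h,v:(((h[...,0]<8)|(h[...,0]>170))&(h[...,1]>110)&(h[...,2]>v))
print('blueV',ht[192:205,408:424,2])
sh('blue',R(ht,150),(405,188,425,212),R(hs,150),(368,224,390,236))
sh('green',ht[...,2]>186,(438,190,454,206),hs[...,2]>229,(392,240,408,251))
sh('handle',ht[...,2]<55,(400,215,418,235),hs[...,2]<70,(340,222,358,236))
sh('thimble',ht[...,2]!=0,(414,171,420,176),hs[...,2]<0,(0,0,1,1)) if 0 else print('thimble',*tri(T,(416.8,173.0),S,(408,236.6)))
# white lid
sat=ht[...,1];print('tin V',ht[183:206,343:369,2])
# pad
m=(((ht[...,0]>12)&(ht[...,0]<40)&(ht[...,1]>28))|R(ht,60)); mm,c,s=blob(U(m),262,180,302,235)
q=cv2.findContours(mm,0,2)[0];q=max(q,key=cv2.contourArea); r=cv2.minAreaRect(q);print('pad',c,s,r);b=cv2.boxPoints(r)
P=plane(T,b,15);print(P,np.linalg.norm(P-np.roll(P,1,0),axis=1),P.mean(0))
mr,cr,_=blob(U(R(ht,60)),262,180,302,235);print('red end',plane(T,cr,15))
# foot
m=(ht[...,0]<20)&(ht[...,1]>60)|(ht[...,2]<70); mm,c,s=blob(U(m),395,212,422,236);print(c,s);print(mm[216:234,396:420])
E
```

```text
blueV [[174 175 175 173 177 177 174 174 175 176 173 173 170 172 171 172]
 [175 177 175 175 177 173 171 170 172 171 171 175 172 173 172 173]
 [175 176 178 178 174 159 150 154 154 157 165 172 174 175 171 172]
 [176 179 174 170 161 159 159 161 162 157 153 162 170 173 172 174]
 [169 168 138 116 163 163 164 166 163 161 157 155 157 174 174 173]
 [118  86  57 135 163 166 163 169 132 162 162 159 154 176 177 171]
 [ 85  92  28 173 168 164 167 170  94 112 162 159 157 172 175 172]
 [ 90  73  35 171 173 170 169 169 171 146 165 165 158 148 175 174]
 [102  42  43 100 176 172 169 170 169 167 163 161 154 158 173 174]
 [104  38  46  30 174 175 171 169 168 166 161 159 147 178 174 174]
 [ 96  62  45  40  90 170 170 165 164 162 161 155 157 174 173 173]
 [ 65 102  58  36  30  55 125 127 160 132 151 158 174 175 174 172]
 [ 73  79  97  84  67  38  56  78 118 163 179 173 174 174 173 176]]
blue [415.6 198.4] [411 194  10  10  66] [377.7 230.1] [373 228  11   5  47] [ 450.6 -328.7   51.6] 0.3659721290001131
green [445.5 197.7] [441 194  10   9  61] [399.8 244.8] [395 243  11   5  34] [ 453.3 -423.1   52.2] 2.441046505712616Traceback (most recent call last):
  File "<stdin>", line 13, in <module>
  File "<stdin>", line 8, in sh
  File "h.py", line 21, in blob
    i=1+np.argmax(s[1:,4]); return (l==i).astype(np.uint8),ce[i],s[i]
        ~~~~~~~~~^^^^^^^^^
    return _wrapfunc(a, 'argmax', axis=axis, out=out, **kwds)
    return bound(*args, **kwds)
ValueError: attempt to get argmax of an empty sequence
```

```bash
python3 - <<'E'
from h import *
from cell import ctrl
T,S=ctrl.capture('top'),ctrl.capture('scene')
ht,hs=hsv(T),hsv(S)
np.set_printoptions(precision=1,suppress=True,linewidth=220)
U=lambda m:m.astype(np.uint8)
R=lambda h,v:(((h[...,0]<8)|(h[...,0]>170))&(h[...,1]>110)&(h[...,2]>v))
print('thimble',*tri(T,(416.8,173.0),S,(408,236.6)))
print('stamp V',ht[216:234,396:420,2]);print('scene handle V',hs[222:242,340:358,2])
print('tin V',ht[183:206,343:367,2])
m=(((ht[...,0]>12)&(ht[...,0]<40)&(ht[...,1]>22))|R(ht,60)); mm,c,s=blob(U(m),262,180,302,235)
q=cv2.findContours(mm,0,2)[0];q=max(q,key=cv2.contourArea); r=cv2.minAreaRect(q);print('pad',c,s,r);b=cv2.boxPoints(r)
P=plane(T,b,15);print(P,np.linalg.norm(P-np.roll(P,1,0),axis=1),P.mean(0))
mr,cr,_=blob(U(R(ht,60)),262,180,302,235);print('red end',plane(T,cr,15))
big=cv2.resize(T['frame'][180:235,255:310,::-1],None,fx=10,fy=10,interpolation=cv2.INTER_CUBIC)
cv2.imwrite('pics/pad.png',big)
E
```

```text
thimble [ 541.  -345.1   13. ] 2.242941255235678
stamp V [[175 175 176 176 173 176 159 145 149 146 147 152 149 147 149 147 142 143 148 144 147 156 171 174]
 [176 174 175 174 177 177 160 144 150 145 148 151 148 144 147 143 144 141 150 146 143 153 168 172]
 [175 174 176 175 177 175 161 145 149 148 148 151 151 150 151 148 149 148 154 150 148 157 168 175]
 [176 177 176 176 176 176 167 151 156 153 155 160 155 157 159 156 159 161 166 166 165 168 173 174]
 [177 176 176 177 176 178 174 168 170 167 171 175  94  20  21  26  59  94 146 178 177 175 174 175]
 [178 179 179 175 177 176 175 178 150 116 127  47  21  36  38  36  40  25 101 163 178 177 175 176]
 [178 179 175 111 130 118 110 114 125  70  53  16  35  43  46  42  50  43  26 133 180 178 175 175]
 [176 180  86  69 139 136 130  71  71  73  20  23  43  28  52  53  43  37  33 131 181 177 177 175]
 [176 183 106  53 139 142  79  79  81  70   7  22  40  25  41  53  42  40  31  97 182 177 177 175]
 [177 180 110  52 104 148  80  86  84  50  10  15  41  47  39  46  42  32  62 119 183 179 177 176]
 [176 181 108  56 125 146  80  86  84  73  24  13  22
[... 4141 characters left out ...]
]
 [159 156 156 159 101  92  96 149 182 187 184 185 184 184 181 179 173 149 149 160 181 176 166 149]
 [150 144 143 147 113 123 106  91 121 145 161 172 176 174 161 143 115 124 174 176 178 177 168 159]
 [149 147 145 155 169 177 120 120 108  78  85  84 103 102 101 105 158 173 174 175 177 177 174 172]
 [145 146 144 151 167 175 178 180 175 121 124 123 118 128 177 176 174 174 171 174 177 179 175 173]]
pad [282.6 207.7] [271 187  24  41 652] ((282.1300354003906, 206.9099884033203), (38.890872955322266, 19.233304977416992), 81.8698959350586)
[[489.2 135.7  15. ]
 [497.8  73.8  15. ]
 [372.1  55.7  15. ]
 [363.7 116.8  15. ]] [126.9  62.5 127.   61.7] [430.7  95.5  15. ]
red end [[489.8 105.2  15. ]]
```

View pics/pad.png

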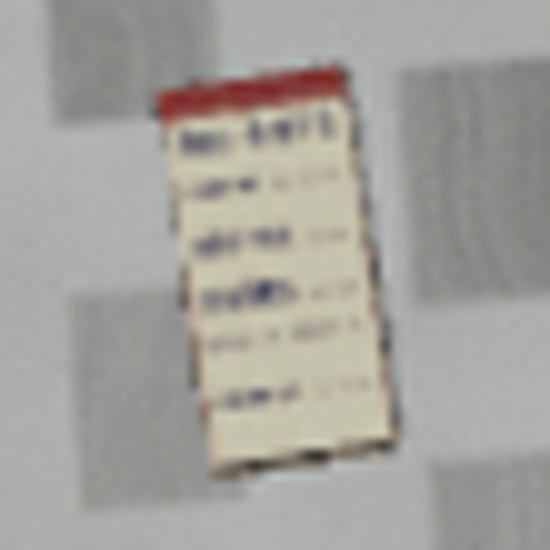

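The pad crop shows corners at about (160,92), (347,68), (395,443) and (215,475), with the red end at the top.

```bash
python3 - <<'E'
from h import *
from cell import ctrl
T,S=ctrl.capture('top'),ctrl.capture('scene')
ht,hs=hsv(T),hsv(S)
np.set_printoptions(precision=1,suppress=True,linewidth=220)
U=lambda m:m.astype(np.uint8)
crn=np.array([[160,92],[347,68],[395,443],[215,475]])
p=(crn+.5)/10-.5+[255,180];P=plane(T,p,15);print('pad',P,P.mean(0),np.linalg.norm(P-np.roll(P,1,0),axis=1))
d=P[0]+P[1]-P[2]-P[3];yaw=np.arctan2(d[1],d[0]);print('yaw',np.degrees(yaw),np.degrees(np.arctan2(*(P[0]+P[3]-P[1]-P[2])[:2])))
print('stamp handle',*tri(T,(410.2,223.7),S,(348.0,231.5)))
m=((ht[...,0]<25)|(ht[...,0]>165))&(ht[...,1]>40)|(ht[...,2]<60)
mm,c,s=blob(U(m),395,212,422,236)
print(mm[216:234,396:420])
q=max(cv2.findContours(mm,0,1)[0],key=cv2.contourArea).reshape(-1,2)
W=plane(T,q,10)[:,:2]; r=cv2.minAreaRect(W.astype(np.float32)); print('foot',r)
# tin outline: fit at lid in top; edge points by hand
e=np.array([[345.2,193.5],[364.2,194],[354.5,185],[355.,203.8],[348,188],[361.8,188.2],[349,200.5],[361,201.2]])
W=plane(T,e,24)[:,:2];(a,b),res=np.linalg.lstsq(np.c_[2*W,np.ones(len(W))],(W**2).sum(1),rcond=None)[0][:2],0
print('tin',a,b,np.linalg.norm(W-[a,b],axis=1))
# overlays
th=np.linspace(0,2*np.pi,60);
def circ(x,y,z,r):return np.c_[x+r*np.cos(th),y+r*np.sin(th),np.full(60,z)]
L=[circ(450.6,-329,52,17),circ(450.6,-329,0,17),circ(453,-423,52,17),circ(453,-423,0,17),circ(541,-345,0,10),circ(541,-345,22,9),circ(a,b,24,31.5),circ(a,b,0,31.5)]
for C,n,(x0,y0,x1,y1) in((T,'top',(340,160,460,235)),(S,'scene',(330,200,420,270))):
    f=6.5;im=cv2.resize(C['frame'][y0:y1,x0:x1,::-1],None,fx=f,fy=f,interpolation=cv2.INTER_CUBIC)
    for l in L: cv2.polylines(im,[np.round((proj(C,l)-[x0,y0]+.5)*f).astype(int)],True,(0,255,255),1)
    cv2.imwrite(f'pics/ov_{n}.png',im)
E
```

```text
pad [[490.  133.5  15. ]
 [497.7  72.7  15. ]
 [375.1  56.8  15. ]
 [365.2 114.6  15. ]] [432.   94.4  15. ] [126.3  61.3 123.5  58.6]
yaw 8.015286141598276 -8.424389709310434
stamp handle [ 370.2 -307.1   59.5] 0.6890130443336832
[[0 0 0 0 0 0 0 0 0 0 0 0 0 0 0 0 0 0 0 0 0 0 0 0]
 [0 0 0 0 0 0 0 0 0 0 0 0 0 0 0 0 0 0 0 0 0 0 0 0]
 [0 0 0 0 0 0 0 0 0 0 0 0 0 0 0 0 0 0 0 0 0 0 0 0]
 [0 0 0 0 0 0 0 0 0 0 0 0 0 0 0 0 0 0 0 0 0 0 0 0]
 [0 0 0 0 0 0 0 0 0 0 0 0 0 1 1 1 0 0 0 0 0 0 0 0]
 [0 0 0 0 0 0 0 0 0 0 0 1 1 1 1 1 1 1 1 0 0 0 0 0]
 [0 0 0 0 1 1 1 1 1 1 1 1 1 1 1 1 1 1 1 0 0 0 0 0]
 [0 0 0 1 1 1 1 1 1 1 1 1 1 1 1 1 1 1 1 0 0 0 0 0]
 [0 0 0 1 1 1 1 1 1 1 1 1 1 1 1 1 1 1 1 1 0 0 0 0]
 [0 0 0 1 1 1 1 1 1 1 1 1 1 1 1 1 1 1 1 1 0 0 0 0]
 [0 0 0 1 1 1 1 1 1 1 1 1 1 1 1 1 1 1 1 1 0 0 0 0]
 [0 0 0 1 1 1 1 1 1 1 1 1 1 1 1 1 1 1 1 1 0 0 0 0]
 [0 0 0 0 1 1 1 1 1 1 1 1 1 1 1 1 1 1 1 0 0 0 0 0]
 [0 0 0 0 1 1 1 1 1 1 1 0 0 0 0 0 0 0 0 0 0 0 0 0]
 [0 0 0 0 0 0 0 0 0 0 0 0 0 0 0 0 0 0 0 0 0 0 0 0]
 [0 0 0 0 0 0 0 0 0 0 0 0 0 0 0 0 0 0 0 0 0 0 0 0]
 [0 0 0 0 0 0 0 0 0 0 0 0 0 0 0 0 0 0 0 0 0 0 0 0]
 [0 0 0 0 0 0 0 0 0 0 0 0 0 0 0 0 0 0 0 0 0 0 0 0]]
foot ((371.3929138183594, -306.5912170410156), (27.506092071533203, 52.5036735534668), 6.86822509765625)
tin 469.23358536949024 -139.81866705711786 [31.3 30.1 30.1 31.3 29.9 30.  28.1 30. ]
```

View pics/ov_top.png

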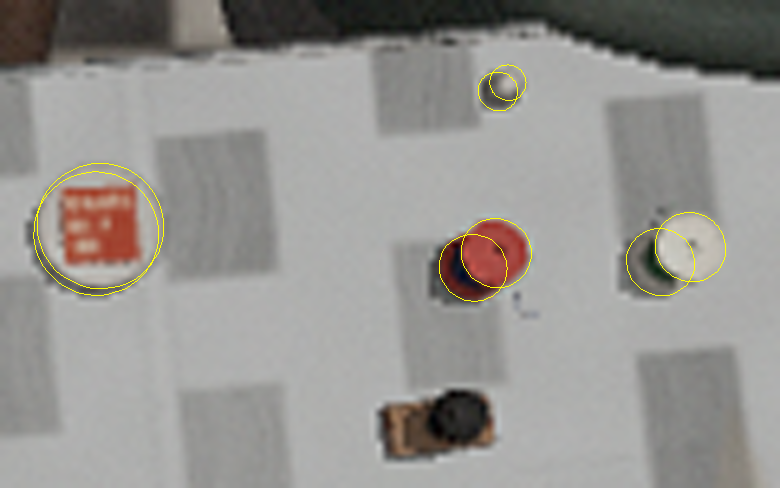

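View pics/ov_scene.png

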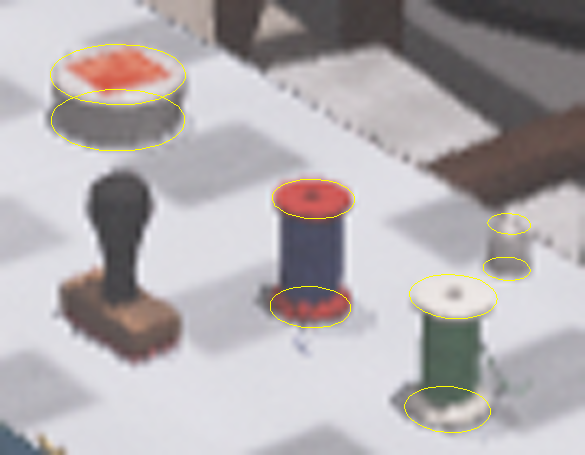

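The overlays match both views to within a pixel (about 3 mm). I'll add a helper that gives tool-axis distances, then move.

```bash
cat > d.py <<'E'
# usage: d.py x y tcpz phi : shift in tool axes (cm) to target TCP position; turn about tool z (deg)
import sys,numpy as np
from cell import ctrl
s=ctrl.state();R=s['tool_rot'];p=s['eef_pos']
a=[float(v) for v in sys.argv[1:]]
print('t',round(s['t'],2),'p',p.round(1),'phi',np.degrees(np.arctan2(R[1,1],R[0,1])).round(1),'tilt',R[:2,2].round(4),'w',round(s['width'],1),'gf',round(s['gripper_force'],1),'F',s['wrist_force'].round(1))
if a:
    d=(np.array(a[:3])-p)/10; print('shift cm',(R.T@d).round(2))
    if len(a)>3: print('turn z',((np.degrees(np.arctan2(R[1,1],R[0,1]))-a[3]+180)%360-180).round(1))
E
python3 -m crank '[[-2.9,-2.56,0,0,0,0,8.5],[-2.9,-2.56,0,0,0,0,8.5],[-2.9,-2.56,0,0,0,0,8.5],[-2.9,-2.56,0,0,0,0,8.5],[-2.9,-2.56,0,0,0,0,8.5],[-2.9,-2.56,0,0,0,0,8.5],[-2.9,-2.56,0,0,0,0,8.5],[-2.9,-2.56,0,0,0,0,8.5],[-2.9,-2.56,0,0,0,0,8.5],[-2.9,-2.56,0,0,0,0,8.5],[-2.9,-2.56,0,0,0,0,8.5],[-2.9,-2.56,0,0,0,0,8.5],[-2.9,-2.56,0,0,0,0,8.5],[-2.9,-2.56,0,0,0,0,8.5],[-2.9,-2.56,0,0,0,0,8.5]]' 25
python3 -m crank '[[-0.85,-3.5,0,0,0,0,8.5],[-0.85,-3.5,0,0,0,0,8.5],[-0.85,-3.5,0,0,0,0,8.5],[-0.85,-3.5,0,0,0,0,8.5],[-0.85,-3.5,0,0,0,0,8.5],[-0.85,-3.5,0,0,0,0,8.5],[-0.85,-3.5,0,0,0,0,8.5],[-0.85,-3.5,0,0,0,0,8.5],[-0.85,-3.5,0,0,0,0,8.5],[-0.85,-3.5,0,0,0,0,8.5],[-0.85,-3.5,0,0,0,0,8.5],[-0.85,-3.5,0,0,0,0,8.5],[0,0,0,0,0,0,6.2]]'
python3 -m crank '[[0,0,0,0,0,7.1,6.2],[0,0,0,0,0,7.1,6.2],[0,0,0,0,0,7.1,6.2],[0,0,0,0,0,7.1,6.2],[0,0,0,0,0,7.1,6.2],[0,0,0,0,0,7.1,6.2],[0,0,0,0,0,7.1,6.2],[0,0,0,0,0,7.1,6.2],[0,0,0,0,0,7.1,6.2],[0,0,0,0,0,7.1,6.2],[0,0,0,0,0,7.1,6.2],[0,0,0,0,0,7.1,6.2],[0,0,0,0,0,7.1,6.2],[0,0,0,0,0,7.1,6.2],[0,0,0,0,0,7.1,6.2]]'
python3 d.py 450.5 -329 270 -36
```

```text
t: 1.75
eef_pos: [500.5, 98.5, 405.1]
tool_rot: [[-0.939, 0.343, 0.001], [0.343, 0.939, 0.0], [-0.001, 0.001, -1.0]]
wrist_force: [-0.3, 1.0, 0.4]
width: 85.3
gripper_force: 0.0
t: 2.83
eef_pos: [448.0, -337.6, 405.1]
tool_rot: [[-0.935, 0.355, -0.001], [0.355, 0.935, -0.008], [-0.002, -0.008, -1.0]]
wrist_force: [-1.1, -0.7, -0.4]
width: 74.8
gripper_force: 0.0
t: 4.08
eef_pos: [451.6, -328.8, 404.9]
tool_rot: [[0.601, 0.8, 0.0], [0.8, -0.601, 0.0], [0.0, 0.0, -1.0]]
wrist_force: [0.4, 0.1, 1.0]
width: 62.1
gripper_force: 0.0
t 4.08 p [ 451.6 -328.8  404.9] phi -36.9 tilt [0.0004 0.0002] w 62.1 gf 0.0 F [0.4 0.1 1. ]
shift cm [-0.09 -0.08 13.49]
turn z -0.9
```

```bash
python3 -m crank '[[-0.1,-0.1,3.4,0,0,0,6.2],[0,0,3.4,0,0,0,6.2],[0,0,3.4,0,0,0,6.2],[0,0,3.4,0,0,0,6.2],[0,0,3.4,0,0,0,6.2],[0,0,2.5,0,0,0,6.2],[0,0,1,0,0,0,6.2],[0,0,0,0,0,0,6.2],[0,0,0,0,0,0,6.2]]' 25
python3 d.py 450.5 -329 200 -36
python3 - <<'E'
from h import *
from cell import ctrl
o=[]
for n,(x0,y0,x1,y1) in(('top',(380,170,460,245)),('scene',(340,190,420,265))):
    C=ctrl.capture(n);o.append(cv2.resize(C['frame'][y0:y1,x0:x1,::-1],None,fx=5,fy=5,interpolation=cv2.INTER_CUBIC))
cv2.imwrite('pics/pick1.png',np.hstack(o))
E
```

```text
t: 4.83
eef_pos: [450.3, -329.7, 200.3]
tool_rot: [[0.596, 0.803, 0.001], [0.803, -0.596, -0.001], [-0.0, 0.001, -1.0]]
wrist_force: [0.0, -0.4, 0.4]
width: 62.2
gripper_force: 0.0
t 4.83 p [ 450.3 -329.7  200.3] phi -36.6 tilt [ 0.0007 -0.0007] w 62.2 gf 0.0 F [ 0.  -0.4  0.4]
shift cm [ 0.07 -0.03  0.03]
turn z -0.6
```

View pics/pick1.png

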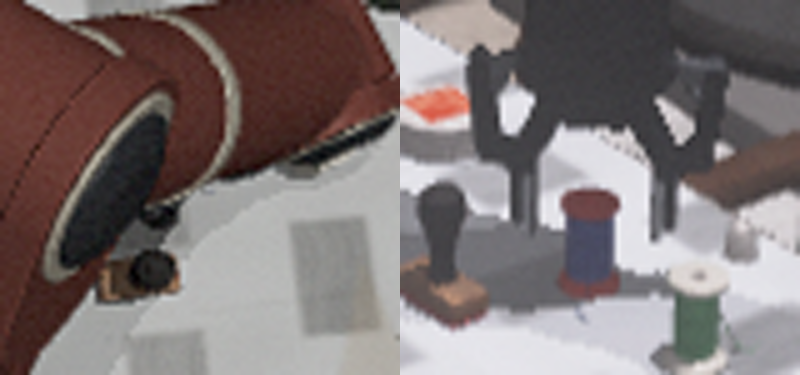

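The picture shows the fingers at columns 525 and 663 on either side of the spool's red top at (590,205), with the tips just below the top flange. I'll close, then lift.

```bash
python3 -m crank '[[0,0,0,0,0,0,2.8],[0,0,0,0,0,0,2.8],[0,0,0,0,0,0,2.8],[0,0,0,0,0,0,2.8],[0,0,0,0,0,0,2.8],[0,0,0,0,0,0,2.8],[0,0,0,0,0,0,2.8],[0,0,0,0,0,0,2.8]]' 25
python3 -m crank '[[0,0,-1,0,0,0,2.8],[0,0,-2,0,0,0,2.8],[0,0,-2,0,0,0,2.8],[0,0,-2,0,0,0,2.8],[0,0,-2,0,0,0,2.8],[0,0,0,0,0,0,2.8]]'
python3 d.py 468 -140 290 -36.6
```

```text
t: 5.6
eef_pos: [450.4, -329.8, 201.0]
tool_rot: [[0.596, 0.803, 0.002], [0.803, -0.596, -0.001], [0.0, 0.003, -1.0]]
wrist_force: [-0.6, 1.0, 5.3]
width: 28.4
gripper_force: 22.5
t: 6.1
eef_pos: [450.5, -330.5, 293.8]
tool_rot: [[0.596, 0.803, 0.006], [0.803, -0.596, -0.005], [-0.0, 0.007, -1.0]]
wrist_force: [-0.7, -0.1, -0.0]
width: 28.0
gripper_force: 22.4
t 6.1 p [ 450.5 -330.5  293.8] phi -36.6 tilt [ 0.0057 -0.0046] w 28.0 gf 22.4 F [-0.7 -0.1 -0. ]
shift cm [16.33 -9.96  0.3 ]
turn z -0.0
```

Width 28 mm means the pads may be holding the thread body under the flange. I'll look.

```bash
python3 - <<'E'
from h import *
from cell import ctrl
o=[]
for n,(x0,y0,x1,y1) in(('scene',(330,140,430,265)),):
    C=ctrl.capture(n);o.append(cv2.resize(C['frame'][y0:y1,x0:x1,::-1],None,fx=4.8,fy=4.8,interpolation=cv2.INTER_CUBIC))
cv2.imwrite('pics/pick2.png',np.hstack(o))
E
```

```text
(no output)
```

View pics/pick2.png

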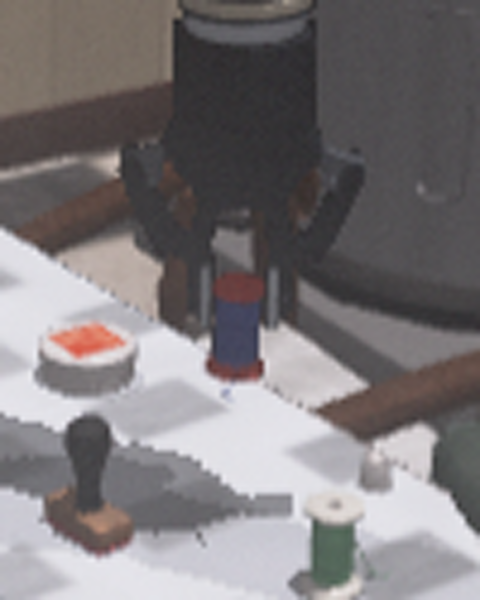

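```bash
python3 - <<'E'
from h import *
from cell import ctrl
np.set_printoptions(precision=1,suppress=True)
T,S=ctrl.capture('top'),ctrl.capture('scene')
p=proj(S,[[450.4,-329.7,z] for z in(0,52,93,145)]);print('expected axis px',p)
h=hsv(S);red=U=((((h[...,0]<10)|(h[...,0]>168))&(h[...,1]>100)&(h[...,2]>50)).astype(np.uint8))
k=np.zeros_like(red);k[190:222,365:395]=red[190:222,365:395]
n,l,s,c=cv2.connectedComponentsWithStats(k)
for i in range(1,n):
    if s[i,4]>8: print(s[i],c[i],plane(S,c[i],52+93),plane(S,c[i],93))
h=hsv(T);red=(((h[...,0]<10)|(h[...,0]>168))&(h[...,1]>100)&(h[...,2]>110)).astype(np.uint8)
print(proj(T,[[450,-329.7,145]]), red[180:210,400:440].sum())
E
```

```text
expected axis px [[377.3 246.8]
 [377.7 230.1]
 [378.1 216.6]
 [378.6 198.9]]
[376 199   7   4  14] [379.4 200.4] [[ 447.1 -338.5  145. ]] [[ 510.1 -248.2   93. ]]
[[423. 194.]] 0
```

The spool was lifted rigidly and stands upright, held on the body. Next I move it to the tin.

```bash
python3 -m crank '[[1.63,-1,0,0,0,0,2.8],[2.72,-1.66,0,0,0,0,2.8],[2.72,-1.66,0,0,0,0,2.8],[2.72,-1.66,0,0,0,0,2.8],[2.72,-1.66,0,0,0,0,2.8],[2.72,-1.66,0,0,0,0,2.8],[1.1,-0.67,0,0,0,0,2.8],[0,0,0,0,0,0,2.8],[0,0,0,0,0,0,2.8]]'
python3 d.py 468 -140 234 -36.6
```

```text
t: 7.0
eef_pos: [467.1, -138.1, 288.9]
tool_rot: [[0.595, 0.804, -0.002], [0.804, -0.595, 0.0], [-0.001, -0.002, -1.0]]
wrist_force: [0.7, -0.4, 0.1]
width: 28.7
gripper_force: 22.4
t 7.0 p [ 467.1 -138.1  288.9] phi -36.5 tilt [-0.0021  0.    ] w 28.7 gf 22.4 F [ 0.7 -0.4  0.1]
shift cm [-0.09  0.19  5.49]
turn z 0.1
```

```bash
python3 - <<'E'
from h import *
from cell import ctrl
S=ctrl.capture('scene');x0,y0,x1,y1=300,120,410,240
np.set_printoptions(precision=1,suppress=True)
print(proj(S,[[468,-140,z] for z in(24,93,145)]))
cv2.imwrite('pics/place1.png',cv2.resize(S['frame'][y0:y1,x0:x1,::-1],None,fx=5,fy=5,interpolation=cv2.INTER_CUBIC))
E
```

```text
[[347.2 210.9]
 [347.2 190.3]
 [347.2 174.1]]
```

View pics/place1.png

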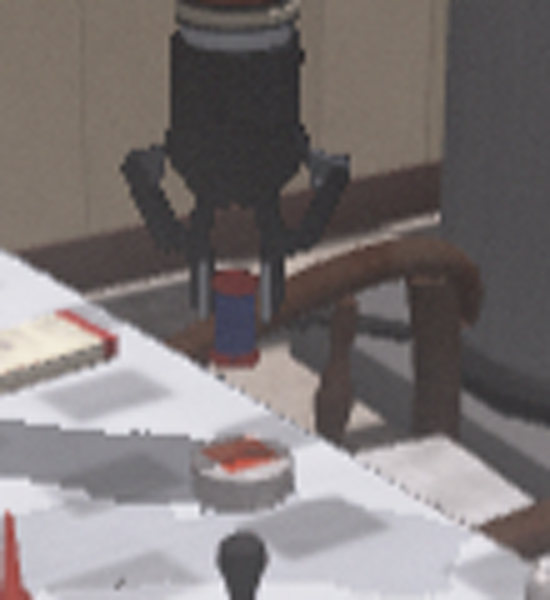

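The spool hangs upright with its top at (347.0,176.0), as predicted, directly above the tin. I'll lower it.

```bash
python3 -m crank '[[-0.1,0.2,1.5,0,0,0,2.8],[0,0,2,0,0,0,2.8],[0,0,1.5,0,0,0,2.8],[0,0,0.6,0,0,0,2.8],[0,0,0.2,0,0,0,2.8],[0,0,0,0,0,0,2.8],[0,0,0,0,0,0,2.8]]'
python3 d.py 468 -140 225 -36.6
python3 -m crank '[[0,0,0.2,0,0,0,2.8],[0,0,0.1,0,0,0,2.8],[0,0,0,0,0,0,2.8],[0,0,0,0,0,0,2.8]]'
python3 d.py 468 -140 225 -36.6
```

```text
t: 7.63
eef_pos: [468.4, -141.7, 232.3]
tool_rot: [[0.597, 0.802, 0.001], [0.802, -0.597, -0.001], [-0.0, 0.001, -1.0]]
wrist_force: [0.2, 1.4, -0.8]
width: 28.8
gripper_force: 22.4
t 7.63 p [ 468.4 -141.7  232.3] phi -36.7 tilt [ 0.001  -0.0009] w 28.8 gf 22.4 F [ 0.2  1.4 -0.8]
shift cm [ 0.11 -0.14  0.73]
turn z -0.1
t: 7.97
eef_pos: [468.4, -140.7, 229.0]
tool_rot: [[0.596, 0.803, 0.0], [0.803, -0.596, -0.0], [0.0, 0.0, -1.0]]
wrist_force: [-0.1, 0.2, -0.8]
width: 28.6
gripper_force: 22.4
t 7.97 p [ 468.4 -140.7  229. ] phi -36.6 tilt [ 0.0005 -0.0001] w 28.6 gf 22.4 F [-0.1  0.2 -0.8]
shift cm [ 0.04 -0.07  0.4 ]
turn z 0.0
```

```bash
python3 -m crank '[[0,0,0.2,0,0,0,2.8],[0,0,0.1,0,0,0,2.8],[0,0,0,0,0,0,2.8],[0,0,0,0,0,0,2.8]]'
python3 d.py 468 -140 225 -36.6
python3 -m crank '[[0,0,0.1,0,0,0,2.8],[0,0,0,0,0,0,2.8],[0,0,0,0,0,0,2.8]]'
python3 d.py 468 -140 225 -36.6
```

```text
t: 8.3
eef_pos: [468.3, -140.8, 225.6]
tool_rot: [[0.596, 0.803, -0.0], [0.803, -0.596, -0.0], [-0.0, -0.0, -1.0]]
wrist_force: [-0.0, 0.8, -0.2]
width: 28.4
gripper_force: 22.4
t 8.3 p [ 468.3 -140.8  225.6] phi -36.6 tilt [-0.0002 -0.    ] w 28.4 gf 22.4 F [-0.   0.8 -0.2]
shift cm [ 0.05 -0.07  0.06]
turn z 0.0
t: 8.55
eef_pos: [468.3, -140.9, 225.3]
tool_rot: [[0.596, 0.803, 0.0], [0.803, -0.596, 0.001], [0.001, 0.0, -1.0]]
wrist_force: [-1.0, 0.6, 4.6]
width: 28.3
gripper_force: 22.5
t 8.55 p [ 468.3 -140.9  225.3] phi -36.6 tilt [0.0005 0.0005] w 28.3 gf 22.5 F [-1.   0.6  4.6]
shift cm [ 0.06 -0.07  0.03]
turn z -0.0
```

```bash
python3 -m crank '[[0,0,0,0,0,0,3.2],[0,0,0,0,0,0,3.6],[0,0,0,0,0,0,4.2],[0,0,0,0,0,0,4.8],[0,0,0,0,0,0,5.4],[0,0,0,0,0,0,6],[0,0,0,0,0,0,6],[0,0,0,0,0,0,6]]'
python3 -m crank '[[0,0,-1,0,0,0,6],[0,0,-3,0,0,0,6],[0,0,-3,0,0,0,6],[0,0,-3,0,0,0,6],[0,0,-3,0,0,0,6],[0,0,0,0,0,0,6]]'
python3 d.py 541 -345 350 -36.6
```

```text
t: 9.22
eef_pos: [468.3, -140.8, 224.7]
tool_rot: [[0.596, 0.803, -0.0], [0.803, -0.596, -0.0], [-0.0, -0.0, -1.0]]
wrist_force: [-0.4, 0.6, 0.6]
width: 60.0
gripper_force: 0.0
t: 9.72
eef_pos: [469.4, -142.3, 360.5]
tool_rot: [[0.597, 0.802, 0.011], [0.803, -0.597, -0.003], [0.004, 0.011, -1.0]]
wrist_force: [-0.2, -0.6, 0.0]
width: 59.9
gripper_force: 0.0
t 9.72 p [ 469.4 -142.3  360.5] phi -36.6 tilt [ 0.011  -0.0032] w 59.9 gf 0.0 F [-0.2 -0.6  0. ]
shift cm [-12.    17.83   1.19]
turn z -0.0
```

```bash
python3 -m crank '[[-1.71,2.55,0,0,0,0,5],[-1.71,2.55,0,0,0,0,5],[-1.71,2.55,0,0,0,0,5],[-1.71,2.55,0,0,0,0,5],[-1.71,2.55,0,0,0,0,5],[-1.71,2.55,0,0,0,0,5],[-1.71,2.55,0,0,0,0,5],[0,0,0,0,0,0,5],[0,0,0,0,0,0,5]]'
python3 d.py 541 -345 250 -36.6
python3 - <<'E'
from h import *
from cell import ctrl
o=[];np.set_printoptions(precision=2,suppress=True)
C={}
for n,(x0,y0,x1,y1) in(('top',(330,150,430,245)),('scene',(325,165,425,260))):
    c=C[n]=ctrl.capture(n);o.append(cv2.resize(c['frame'][y0:y1,x0:x1,::-1],None,fx=4,fy=4,interpolation=cv2.INTER_CUBIC))
cv2.imwrite('pics/s3.png',np.hstack(o))
h=hsv(C['top']);print('V',h[185:205,345:366,2]);print('S',h[185:205,345:366,1])
h=hsv(C['scene']);print('Vs',h[190:206,338:358,2]);print(h[228:246,400:416,2])
E
```

```text
t: 10.47
eef_pos: [539.4, -345.1, 354.3]
tool_rot: [[0.599, 0.801, -0.001], [0.801, -0.599, -0.001], [-0.002, -0.001, -1.0]]
wrist_force: [-0.5, 0.3, -0.3]
width: 49.5
gripper_force: 0.0
t 10.47 p [ 539.4 -345.1  354.3] phi -36.8 tilt [-0.0015 -0.0008] w 49.5 gf 0.0 F [-0.5  0.3 -0.3]
shift cm [ 0.12  0.13 10.43]
turn z -0.2
V [[103 103 103 106 100  96  98  98 100  97  97  99  95  94  92  92  90  89
   90  83  85]
 [105 102 104 103 101 101 100  96  97 101  98 102  96  98  94  95  90  92
   91  89  87]
 [100 102 101 105 101 101 101 101 100 100  98  99  96 100  94  99  98  93
   94  90  89]
 [104 101 106 102 103 101 103 102 104  98  98 102 101 100  98  97  95  95
   93  92  94]
 [102 104 103 102 102 100 104 104  99 104 100 103 101 101  98 101  97  95
   92  97  93]
 [ 99 102 101 104 102 105 102 105  99 102 102  99  99 101  95 102  97  94
   99  94  95]
 [102 104 104 104 101 102 102 102 101  98 103 106  99 104 100 101  99  93
   98  95  97]
 [104 101 105 103 103 101 103 103 101 102 103 102 102 101 102 100 102  99
   98  98  96]
 [100 105 101 101 101 107 101 103 103 102 100 102 103 102 1
[... 4663 characters left out ...]
 203 176 189 193 213 213 209]
 [114 116 116 113 115 118 152 175 191 174 149 127 141 187 185 211]
 [117 116 115 117 117 123 143 150 160 166 156 134 133 123 116 191]
 [116 115 115 115 117 121 135 142 154 157 149 136 143 143 132 140]
 [118 117 119 119 120 119 134 141 147 150 144 143 144 142 144 142]
 [125 127 168 173 142 120 132 134 137 143 147 160 182 150 187 185]
 [148 180 224 223 192 156 130 131 141 145 147 177 226 198 230 229]
 [205 225 229 226 222 206 178 180 183 169 190 213 229 229 229 228]
 [233 236 236 230 222 215 223 224 222 212 224 224 228 228 228 228]
 [202 233 237 237 236 226 210 208 211 210 210 211 223 223 222 222]
 [179 228 237 237 237 235 210 212 211 210 210 209 208 207 209 210]]
```

View pics/s3.png

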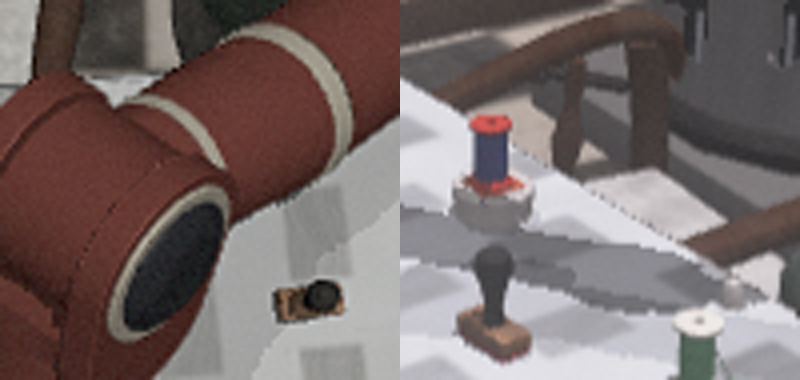

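The blue spool stands upright on the tin in the scene view, with its top hole near (347.6,195). Now I descend on the thimble.

```bash
python3 -m crank '[[0.1,0.1,3,0,0,0,5],[0,0,3.4,0,0,0,5],[0,0,3.4,0,0,0,5],[0,0,3,0,0,0,5],[0,0,2,0,0,0,5],[0,0,1,0,0,0,5],[0,0,0,0,0,0,5],[0,0,0,0,0,0,5]]' 20
python3 d.py 541 -345 177 -36.6
python3 - <<'E'
from h import *
from cell import ctrl
np.set_printoptions(precision=1,suppress=True)
S=ctrl.capture('scene');print('blue top',plane(S,(347.55,195.0),76),'exp',proj(S,[[468,-140,76]]))
x0,y0,x1,y1=360,170,450,260
cv2.imwrite('pics/s4.png',cv2.resize(S['frame'][y0:y1,x0:x1,::-1],None,fx=5,fy=5,interpolation=cv2.INTER_CUBIC))
E
```

```text
t: 11.23
eef_pos: [542.1, -342.5, 197.4]
tool_rot: [[0.595, 0.803, 0.0], [0.803, -0.595, -0.0], [0.0, 0.0, -1.0]]
wrist_force: [0.9, -1.3, 1.1]
width: 50.3
gripper_force: 0.0
t 11.23 p [ 542.1 -342.5  197.4] phi -36.5 tilt [ 0.0004 -0.0001] w 50.3 gf 0.0 F [ 0.9 -1.3  1.1]
shift cm [-0.26  0.06  2.04]
turn z 0.1
blue top [[ 470.4 -137.9   76. ]] exp [[347.2 195.4]]
```

View pics/s4.png

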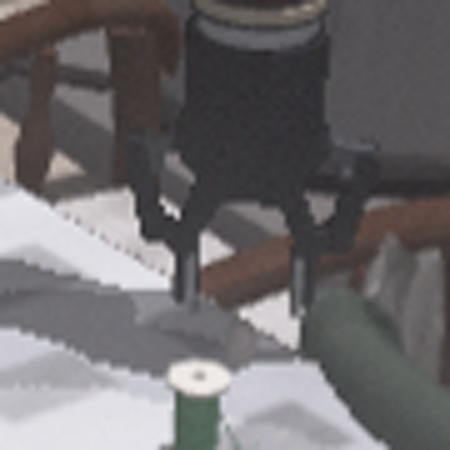

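The thimble shows faintly at about (242,345) in the arm's shadow. It lies between the fingertips at columns 190 and 300.

```bash
python3 -m crank '[[-0.1,0,0.8,0,0,0,5],[0,0,0.7,0,0,0,5],[0,0,0.3,0,0,0,5],[0,0,0,0,0,0,5],[0,0,0,0,0,0,5]]' 20
python3 d.py 541 -345 177 -36.6
python3 -m crank '[[0,0,0,0,0,0,3.5],[0,0,0,0,0,0,2.5],[0,0,0,0,0,0,1.5],[0,0,0,0,0,0,1.5],[0,0,0,0,0,0,1.5],[0,0,0,0,0,0,1.5],[0,0,0,0,0,0,1.5],[0,0,0,0,0,0,1.5],[0,0,0,0,0,0,1.5]]' 20
python3 d.py 541 -345 177 -36.6
```

```text
t: 11.7
eef_pos: [541.0, -343.9, 178.6]
tool_rot: [[0.596, 0.803, -0.0], [0.803, -0.596, 0.0], [0.0, -0.0, -1.0]]
wrist_force: [-0.3, -0.1, -0.2]
width: 49.8
gripper_force: 0.0
t 11.7 p [ 541.  -343.9  178.6] phi -36.6 tilt [-0.0003  0.0002] w 49.8 gf 0.0 F [-0.3 -0.1 -0.2]
shift cm [-0.09  0.07  0.16]
turn z 0.0
t: 12.45
eef_pos: [541.1, -344.0, 179.0]
tool_rot: [[0.596, 0.803, 0.0], [0.803, -0.596, -0.0], [-0.0, 0.0, -1.0]]
wrist_force: [-0.2, -0.6, 3.8]
width: 16.4
gripper_force: 19.7
t 12.45 p [ 541.1 -344.   179. ] phi -36.6 tilt [ 0.0004 -0.0003] w 16.4 gf 19.7 F [-0.2 -0.6  3.8]
shift cm [-0.08  0.05  0.2 ]
turn z 0.0
```

```bash
python3 -m crank '[[0,0,-0.5,0,0,0,1.5],[0,0,-1.5,0,0,0,1.5],[0,0,-3,0,0,0,1.5],[0,0,-3,0,0,0,1.5],[0,0,-3,0,0,0,1.5],[0,0,-3,0,0,0,1.5],[0,0,-3,0,0,0,1.5],[0,0,-1,0,0,0,1.5],[0,0,0,0,0,0,1.5]]'
python3 d.py 500 90 360 -36.6
```

```text
t: 13.2
eef_pos: [541.3, -344.7, 362.0]
tool_rot: [[0.596, 0.803, 0.005], [0.803, -0.596, -0.004], [0.0, 0.006, -1.0]]
wrist_force: [-0.2, -0.2, -0.6]
width: 16.2
gripper_force: 19.4
t 13.2 p [ 541.3 -344.7  362. ] phi -36.6 tilt [ 0.0052 -0.0037] w 16.2 gf 19.4 F [-0.2 -0.2 -0.6]
shift cm [ 3.244e+01 -2.923e+01  2.000e-02]
turn z 0.0
```

```bash
python3 -m crank '[[2.5,-2.25,0,0,0,0,1.5],[2.5,-2.25,0,0,0,0,1.5],[2.5,-2.25,0,0,0,0,1.5],[2.5,-2.25,0,0,0,0,1.5],[2.5,-2.25,0,0,0,0,1.5],[2.5,-2.25,0,0,0,0,1.5],[2.5,-2.25,0,0,0,0,1.5],[2.5,-2.25,0,0,0,0,1.5],[2.5,-2.25,0,0,0,0,1.5],[2.5,-2.25,0,0,0,0,1.5],[2.5,-2.25,0,0,0,0,1.5],[2.5,-2.25,0,0,0,0,1.5],[2.5,-2.25,0,0,0,0,1.5],[0,0,0,0,0,0,1.5],[0,0,0,0,0,0,1.5]]'
python3 - <<'E'
from h import *
from cell import ctrl
np.set_printoptions(precision=1,suppress=True,linewidth=200)
T,S=ctrl.capture('top'),ctrl.capture('scene');U=lambda m:m.astype(np.uint8)
ht,hs=hsv(T),hsv(S)
R=lambda h,v:(((h[...,0]<8)|(h[...,0]>170))&(h[...,1]>110)&(h[...,2]>v))
print('exp',proj(T,[[468.4,-140,76]]),proj(S,[[468.4,-140,76]]))
print(ht[184:204,348:368,2])
mt,ct,st=blob(U(R(ht,100)),345,180,370,203);ms,cs,ss=blob(U(R(hs,130)),338,188,356,199)
print(ct,st,cs,ss,*tri(T,ct,S,cs))
o=[]
for c,(x0,y0,x1,y1) in((T,(310,160,390,225)),(S,(270,110,370,210))):
    o.append(cv2.resize(c['frame'][y0:y1,x0:x1,::-1],(390,390),interpolation=cv2.INTER_CUBIC))
cv2.imwrite('pics/s5.png',np.hstack(o))
E
```

```text
t: 14.45
eef_pos: [499.0, 94.3, 356.6]
tool_rot: [[0.591, 0.806, -0.004], [0.806, -0.591, -0.0], [-0.003, -0.003, -1.0]]
wrist_force: [-0.9, -0.2, 0.6]
width: 16.2
gripper_force: 19.4
exp [[356.4 191.9]] [[347.3 195.4]]
[[187 186 186 185 182 183 183 182 181 184 184 183 187 190 191 178 158 156 152 153]
 [187 188 182 181 169 174 171 169 171 173 178 181 187 191 190 180 159 154 153 154]
 [186 181 170 171 188 189 186 184 185 185 179 167 177 188 193 184 164 153 153 154]
 [182 169 181 188 188 187 186 178 173 180 179 184 176 165 191 185 168 153 154 154]
 [163 187 185 187 187 169 164 168 168 168 169 175 174 185 170 183 169 154 150 155]
 [186 177 178 177 168 168 170 174 174 173 170 169 164 171 182 163 167 154 146 148]
 [184 182 193 188 154 172 175 179 174 177 176 174 175 163 167 171 152 155 148 150]
 [186 155 193 162 170 176 181 176 140 160 180 175 175 168 173 170 158 159 148 152]
 [191 149  99 127 178 180 182 182 184 182 180 179 178 173 174 170 169 155 151 153]
 [192  90  86 125 182 181 182 183 180 181 182 180 175 173 174 171 177 139 151 153]
 [185 108  91 102 180 183 185 185 183 183 180 179 
[... 194 characters left out ...]
154]
 [142 121  78 107  90  51  72 136 137 140 148 132 133 166 195 193 160 147 157 151]
 [200 143 109 110 104  99  85  50  58  81  97 132 157 132 189 185 160 152 159 154]
 [207 198 102 105  80  90  97 101 112 159 169 175 175 120 133 166 167 156 161 155]
 [173 197 134 134 135 138 132 136 144 161 186 151 193 182 151 160 175 178 159 154]
 [109 179 207 204 208 206 204 203 203 201 198 198 190 176 157 174 191 174 160 156]
 [104 108 163 194 203 197 199 199 196 194 191 188 161 159 172 172 174 160 160 159]
 [136 116 105 133 157 180 186 191 186 175 156 128 137 188 189 193 191 183 176 175]]
[355.7 193.3] [350 188  12  12 104] [347.4 195.5] [343 194  10   4  35] [ 466.4 -139.    75.3] 5.0339534767783505
```

View pics/s5.png

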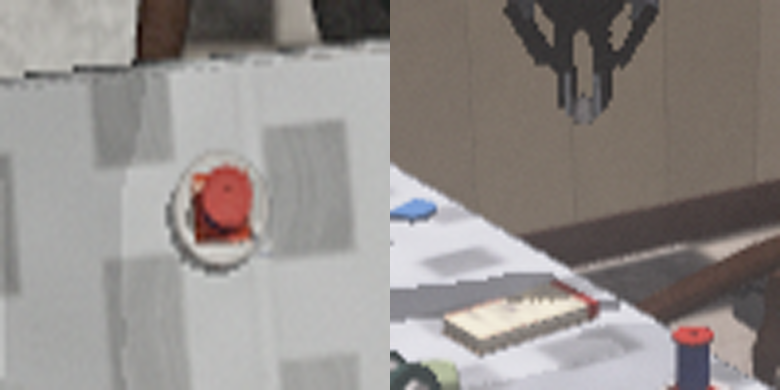

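The top view shows the blue spool's flange centred near (356.5,192.2), against a prediction of (356.4,191.9), in the middle of the lid. The thimble hangs upright between the fingertips.

```bash
python3 d.py 468.5 -139.7 285 -36.6
python3 -m crank '[[-2.6,1.43,0,0,0,0,1.5],[-2.6,1.43,0,0,0,0,1.5],[-2.6,1.43,0,0,0,0,1.5],[-2.6,1.43,0,0,0,0,1.5],[-2.6,1.43,0,0,0,0,1.5],[-2.6,1.43,0,0,0,0,1.5],[-2.6,1.43,0,0,0,0,1.5],[-2.6,1.43,0,0,0,0,1.5],[0,0,2,0,0,0,1.5],[0,0,2,0,0,0,1.5],[0,0,2,0,0,0,1.5],[0,0,1,0,0,0,1.5],[0,0,0,0,0,0,1.5],[0,0,0,0,0,0,1.5]]'
python3 d.py 468.5 -139.7 258 -36.6
```

```text
t 14.55 p [499.5  90.7 357.6] phi -36.7 tilt [-0.0022 -0.0018] w 16.1 gf 19.4 F [ 0.3 -0.7  0.1]
shift cm [-20.31  11.27   7.31]
turn z -0.1
t: 15.72
eef_pos: [467.4, -144.9, 288.6]
tool_rot: [[0.598, 0.802, -0.001], [0.802, -0.598, -0.0], [-0.001, -0.001, -1.0]]
wrist_force: [-0.0, 0.7, 0.5]
width: 16.6
gripper_force: 19.4
t 15.72 p [ 467.4 -144.9  288.6] phi -36.7 tilt [-0.0011 -0.0005] w 16.6 gf 19.4 F [-0.   0.7  0.5]
shift cm [ 0.48 -0.22  3.06]
turn z -0.1
```

```bash
python3 -m crank '[[0.48,-0.22,0.8,0,0,0,1.5],[0,0,1,0,0,0,1.5],[0,0,0.6,0,0,0,1.5],[0,0,0.3,0,0,0,1.5],[0,0,0,0,0,0,1.5],[0,0,0,0,0,0,1.5],[0,0,0,0,0,0,1.5]]'
python3 d.py 468.5 -139.7 255 -36.6; python3 d.py
```

```text
t: 16.3
eef_pos: [469.0, -138.8, 261.9]
tool_rot: [[0.596, 0.803, 0.0], [0.803, -0.596, -0.0], [0.0, 0.001, -1.0]]
wrist_force: [-0.0, 0.6, 0.5]
width: 16.0
gripper_force: 19.4
t 16.3 p [ 469.  -138.8  261.9] phi -36.6 tilt [ 0.0005 -0.0004] w 16.0 gf 19.4 F [-0.   0.6  0.5]
shift cm [-0.1   0.01  0.69]
turn z -0.0
t 16.3 p [ 469.  -138.8  261.9] phi -36.6 tilt [ 0.0005 -0.0004] w 16.0 gf 19.4 F [-0.   0.6  0.5]
```

```bash
python3 -m crank '[[-0.05,0,0.4,0,0,0,1.5],[0,0,0.1,0,0,0,1.5],[0,0,0,0,0,0,1.5],[0,0,0,0,0,0,1.5],[0,0,0,0,0,0,1.5]]'|grep -E 'eef_pos|wrist'
python3 -m crank '[[0,0,0.1,0,0,0,1.5],[0,0,0,0,0,0,1.5],[0,0,0,0,0,0,1.5]]'|grep -E 'eef_pos|wrist'
python3 -m crank '[[0,0,0.1,0,0,0,1.5],[0,0,0,0,0,0,1.5],[0,0,0,0,0,0,1.5]]'|grep -E 'eef_pos|wrist'
```

```text
eef_pos: [468.6, -139.1, 256.8]
wrist_force: [-0.3, -0.2, 0.4]
eef_pos: [468.6, -139.0, 255.7]
wrist_force: [-0.1, 0.1, -0.2]
eef_pos: [468.7, -139.2, 255.1]
wrist_force: [-0.7, 0.4, 4.0]
```

```bash
python3 -m crank '[[0,0,0,0,0,0,1.8],[0,0,0,0,0,0,2.1],[0,0,0,0,0,0,2.4],[0,0,0,0,0,0,2.8],[0,0,0,0,0,0,3.4],[0,0,0,0,0,0,4],[0,0,0,0,0,0,4.4],[0,0,0,0,0,0,4.4],[0,0,0,0,0,0,4.4]]'
python3 -m crank '[[0,0,-0.5,0,0,0,4.4],[0,0,-1.5,0,0,0,4.4],[0,0,-2.5,0,0,0,4.4],[0,0,-3,0,0,0,4.4],[0,0,-3,0,0,0,4.4],[0,0,0,0,0,0,6]]'
python3 d.py 453 -423 360 -36.6
```

```text
t: 17.97
eef_pos: [468.6, -139.1, 254.7]
tool_rot: [[0.596, 0.803, -0.0], [0.803, -0.596, -0.0], [-0.0, -0.0, -1.0]]
wrist_force: [-0.0, -0.2, 0.3]
width: 44.4
gripper_force: 0.0
t: 18.47
eef_pos: [469.8, -140.6, 365.0]
tool_rot: [[0.597, 0.802, 0.01], [0.803, -0.597, -0.003], [0.004, 0.01, -1.0]]
wrist_force: [1.0, -0.2, 0.0]
width: 54.6
gripper_force: 0.0
t 18.47 p [ 469.8 -140.6  365. ] phi -36.6 tilt [ 0.0104 -0.0032] w 54.6 gf 0.0 F [ 1.  -0.2  0. ]
shift cm [-23.67  15.5    0.57]
turn z -0.0
```

```bash
python3 -m crank '[[-2.96,1.94,0,0,0,0,6],[-2.96,1.94,0,0,0,0,6],[-2.96,1.94,0,0,0,0,6],[-2.96,1.94,0,0,0,0,6],[-2.96,1.94,0,0,0,0,6],[-2.96,1.94,0,0,0,0,6],[-2.96,1.94,0,0,0,0,6],[-2.96,1.94,0,0,0,0,6],[0,0,0,0,0,-6.37,6],[0,0,0,0,0,-6.37,6],[0,0,0,0,0,-6.37,6],[0,0,0,0,0,-6.37,6],[0,0,0,0,0,-6.37,6],[0,0,0,0,0,-6.37,6],[0,0,0,0,0,-6.37,6],[0,0,0,0,0,0,6],[0,0,0,0,0,0,6]]'>/dev/null
python3 d.py 453 -423 200 8.1
python3 - <<'E'
from h import *
from cell import ctrl
np.set_printoptions(precision=1,suppress=True,linewidth=200)
S=ctrl.capture('scene');h=hsv(S)
print(proj(S,[[468.6,-139.1,z] for z in (76,98)]));print(h[184:200,338:358,2]);print(h[184:200,338:358,1])
E
```

```text
t 19.88 p [ 451.8 -421.8  359.7] phi 7.8 tilt [-0.0001  0.0004] w 60.2 gf 0.0 F [ 0.4 -0.  -1.2]
shift cm [-0.15  0.1  15.97]
turn z -0.3
[[347.2 195.3]
 [347.2 188.6]]
[[ 96  92  98  92  96  92  91  92  97  96  88  87  85  81  80  74  73  67  70  68]
 [104  97  97  95  91  97  92  88  94  88  82  79  79  80  75  71  69  69  72  73]
 [ 93  95  97  97  92  93  89  84  82  81  78  75  75  74  73  71  75  78  84  83]
 [ 95  95  95  97  89  81  79  77  78  79  74  72  72  75  80  80  87  89  89  86]
 [ 95  96  92  87  83  80  78  76 104 130 131  89  78  84  92  93  97 107 116 110]
 [ 97  85  81  81  80  82  73  87 156 204 207 134 105 111 118 128 138 146 155 138]
 [ 87  83  81  81  78  75  73 103 168 196 202 161 119 148 158 165 171 176 180 164]
 [ 84  80  79  78  73  82 100 105 149 161 172 159 105 180 184 185 185 186 186 188]
 [155 118  78  89 114 127 157 110 146 154 163 155 127 185 188 187 188 186 187 187]
 [229 200 126 127 176 179 177 130 142 151 151 149 141 176 187 188 188 187 186 188]
 [229 229 212 187 194 191 181 126 133 135 143 145 140 156 191 185 184 184 186 189]
 [229 229 230 227 
[... 1026 characters left out ...]
 8  10  27  28  29  26  29  27  27]
 [ 12  11  29  29  27  24  26   7  10  10  11   8   8  28  27  29  27  26  27  27]
 [  7  10   6  16  28  26  49  14   9  10  10  12  11  39  26  26  28  29  27  27]
 [  7   8  11  11  38  57 124  18  12  11   9  12  11 113  59  29  26  29  29  28]
 [  6   7   7   8  74 145 134  34  10   9  11  11  29 128 141  30  26  31  29  28]
 [  7   7   6   7  67 141 148  95  70  50  48  66  99 135 125  27  28  26  29  29]
 [  7   8   6   7  13  68 130 140 144 129 125 144 127 110  43  26  28  28  28  28]
 [  7   8   7   7   6  19  48  69  91 104  90  83  57  56  24  26  28  28  26  26]
 [  7   7   8   7   6  22  53  59  46  48  45  54  59  61  26  27  26  25  23  26]]
```

The thimble stands centred on the spool: its columns are 345–350 and the flange's are 343–352. Now I pick up the green spool.

```bash
python3 -m crank '[[-0.15,0.1,3,0,0,0,6],[0,0,3.4,0,0,0,6],[0,0,3.4,0,0,0,6],[0,0,3.2,0,0,0,6],[0,0,2,0,0,0,6],[0,0,1,0,0,0,6],[0,0,0,0,0,0,6],[0,0,0,0,0,0,6]]' 25
python3 d.py 453 -423 200 8.1
python3 -m crank '[[0,0,0,0,0,0,4.5],[0,0,0,0,0,0,2.8],[0,0,0,0,0,0,2.8],[0,0,0,0,0,0,2.8],[0,0,0,0,0,0,2.8],[0,0,0,0,0,0,2.8],[0,0,0,0,0,0,2.8],[0,0,0,0,0,0,2.8]]' 25
python3 d.py 453 -423 200 8.1
```

```text
t: 20.6
eef_pos: [453.5, -423.4, 200.1]
tool_rot: [[-0.138, 0.99, 0.0], [0.99, 0.138, -0.001], [-0.001, -0.0, -1.0]]
wrist_force: [0.2, -0.4, 0.1]
width: 59.7
gripper_force: 0.0
t 20.6 p [ 453.5 -423.4  200.1] phi 7.9 tilt [ 0.0001 -0.0009] w 59.7 gf 0.0 F [ 0.2 -0.4  0.1]
shift cm [ 0.04 -0.04  0.01]
turn z -0.2
t: 21.27
eef_pos: [453.6, -423.8, 201.6]
tool_rot: [[-0.139, 0.99, 0.002], [0.99, 0.139, -0.002], [-0.003, 0.002, -1.0]]
wrist_force: [-0.3, -0.4, 7.2]
width: 28.4
gripper_force: 20.8
t 21.27 p [ 453.6 -423.8  201.6] phi 8.0 tilt [ 0.0024 -0.0024] w 28.4 gf 20.8 F [-0.3 -0.4  7.2]
shift cm [ 0.08 -0.05  0.16]
turn z -0.1
```

```bash
python3 -m crank '[[0,0,-1,0,0,0,2.8],[0,0,-2.5,0,0,0,2.8],[0,0,-3,0,0,0,2.8],[0,0,-3,0,0,0,2.8],[0,0,-3,0,0,0,2.8],[0,0,-3,0,0,0,2.8],[0,0,-1,0,0,0,2.8],[0,0,0,0,0,0,2.8]]'
python3 -m crank '[[3.95,0.96,0,0,0,0,2.8],[3.95,0.96,0,0,0,0,2.8],[3.95,0.96,0,0,0,0,2.8],[3.95,0.96,0,0,0,0,2.8],[3.95,0.96,0,0,0,0,2.8],[3.95,0.96,0,0,0,0,2.8],[3.95,0.96,0,0,0,0,2.8],[3.95,0.96,0,0,0,0,2.8],[3.95,0.96,0,0,0,0,2.8],[3.9,-0.6,0,0,0,0,2.8],[3.9,-0.6,0,0,0,0,2.8],[3.9,-0.6,0,0,0,0,2.8],[3.9,-0.6,0,0,0,0,2.8],[3.9,-0.6,0,0,0,0,2.8],[3.9,-0.6,0,0,0,0,2.8],[0,0,0,0,0,0,2.8],[0,0,0,0,0,0,2.8]]'
python3 d.py 421 167 232 8.1
```

```text
t: 21.93
eef_pos: [453.4, -423.7, 368.4]
tool_rot: [[-0.139, 0.99, 0.005], [0.99, 0.139, -0.005], [-0.006, 0.004, -1.0]]
wrist_force: [-0.4, 0.1, -0.4]
width: 28.4
gripper_force: 20.7
t: 23.35
eef_pos: [419.5, 170.6, 363.0]
tool_rot: [[-0.146, 0.989, -0.004], [0.989, 0.146, -0.001], [-0.001, -0.004, -1.0]]
wrist_force: [0.4, -0.7, 0.0]
width: 28.6
gripper_force: 20.8
t 23.35 p [419.5 170.6 363. ] phi 8.4 tilt [-0.004  -0.0011] w 28.6 gf 20.8 F [ 0.4 -0.7  0. ]
shift cm [-0.37  0.15 13.1 ]
turn z 0.3
```

```bash
python3 -m crank '[[-0.3,0.15,2,0,0,0.3,2.8],[0,0,3.2,0,0,0,2.8],[0,0,3.2,0,0,0,2.8],[0,0,3,0,0,0,2.8],[0,0,2,0,0,0,2.8],[0,0,1.2,0,0,0,2.8],[0,0,0,0,0,0,2.8],[0,0,0,0,0,0,2.8],[0,0,0,0,0,0,2.8]]'>/dev/null
python3 d.py 421 166.5 202 8.1
```

```text
t 24.1 p [423.5 164.  219.1] phi 7.6 tilt [ 0.0006 -0.0005] w 28.2 gf 20.8 F [-0.5  0.2  0.6]
shift cm [ 0.28 -0.21  1.71]
turn z -0.5
```

```bash
python3 -m crank '[[0.28,-0.21,0.6,0,0,-0.3,2.8],[0,0,0.6,0,0,0,2.8],[0,0,0.3,0,0,0,2.8],[0,0,0,0,0,0,2.8],[0,0,0,0,0,0,2.8]]'>/dev/null
python3 d.py 421 166.5 202 8.1
python3 -m crank '[[0,0,0.1,0,0,0,2.8],[0,0,0,0,0,0,2.8],[0,0,0,0,0,0,2.8]]'>/dev/null
python3 d.py 421 166.5 202 8.1
```

```text
t 24.52 p [420.6 167.5 203.6] phi 8.0 tilt [-0.0002 -0.0001] w 28.2 gf 20.8 F [-0.3 -0.9  0.6]
shift cm [-0.1   0.03  0.16]
turn z -0.1
t 24.77 p [420.7 167.5 202.8] phi 8.0 tilt [0.0002 0.    ] w 28.2 gf 20.8 F [-1.  -0.2 -0.3]
shift cm [-0.1   0.02  0.08]
turn z -0.1
```

```bash
python3 -m crank '[[-0.05,0,0.1,0,0,0,2.8],[0,0,0,0,0,0,2.8],[0,0,0,0,0,0,2.8]]'|grep -E 'eef_pos|wrist'
python3 -m crank '[[-0.05,0,0.1,0,0,0,2.8],[0,0,0,0,0,0,2.8],[0,0,0,0,0,0,2.8]]'|grep -E 'eef_pos|wrist'
```

```text
eef_pos: [420.8, 166.9, 201.8]
wrist_force: [1.3, -0.3, -1.4]
eef_pos: [420.7, 166.7, 201.5]
wrist_force: [-1.3, 0.7, 7.6]
```

```bash
python3 -m crank '[[0,0,0,0,0,0,3.2],[0,0,0,0,0,0,3.6],[0,0,0,0,0,0,4.2],[0,0,0,0,0,0,4.8],[0,0,0,0,0,0,5.4],[0,0,0,0,0,0,6],[0,0,0,0,0,0,6],[0,0,-1,0,0,0,6],[0,0,-3,0,0,0,6],[0,0,-3,0,0,0,6],[0,0,-3,0,0,0,6],[0,0,-3,0,0,0,6],[0,0,-3,0,0,0,6],[0,0,0,0,0,0,6]]'|grep eef
python3 -m crank '[[-3.9,0.6,0,0,0,0,6],[-3.9,0.6,0,0,0,0,6],[-3.9,0.6,0,0,0,0,6],[-3.9,0.6,0,0,0,0,6],[-3.9,0.6,0,0,0,0,6],[-3.9,0.6,0,0,0,0,6],[-3.26,-2.17,0,0,0,0,6],[-3.26,-2.17,0,0,0,0,6],[-3.26,-2.17,0,0,0,0,6],[-3.26,-2.17,0,0,0,0,6],[-3.26,-2.17,0,0,0,0,6],[-3.26,-2.17,0,0,0,0,6],[-3.26,-2.17,0,0,0,0,6]]'|grep eef
python3 -m crank '[[0,0,0,0,0,7,6],[0,0,0,0,0,7,6],[0,0,0,0,0,7,6],[0,0,0,0,0,7,6],[0,0,0,0,0,7,6],[0,0,0,0,0,7,6],[0,0,0,0,0,7,6],[0,0,0,0,0,7,6],[0,0,0,0,0,7,6],[0,0,0,0,0,7,6],[0,0,0,0,0,7,6],[0,0,0,0,0,7,6],[0,0,0,0,0,7,6],[0,0,0,0,0,0,6]]'|grep eef
python3 d.py 371 -306.8 230 -83
python3 - <<'E'
from h import *
from cell import ctrl
np.set_printoptions(precision=1,suppress=True,linewidth=200)
T,S=ctrl.capture('top'),ctrl.capture('scene');U=lambda m:m.astype(np.uint8)
ht,hs=hsv(T),hsv(S)
print(proj(T,[[421,167,52],[421,167,0],[413.3,222,0]]),proj(S,[[421,167,52],[421,167,0]]))
print(ht[198:218,248:272,2])
q=proj(S,[[421,167,52]])[0].round().astype(int);print(q,hs[q[1]-6:q[1]+12,q[0]-10:q[0]+10,2])
E
```

```text
eef_pos: [422.3, 166.4, 365.5]
eef_pos: [369.0, -308.6, 360.1]
eef_pos: [370.4, -306.9, 359.8]
t 28.68 p [ 370.4 -306.9  359.8] phi -83.1 tilt [-0.002   0.0004] w 59.7 gf 0.0 F [-0.   0.4  0.1]
shift cm [9.000e-02 1.000e-02 1.298e+01]
turn z -0.1
[[258.5 208.5]
 [260.5 210.4]
 [243.6 212.9]] [[290.2 173. ]
 [291.  186.7]]
[[186 186 186 186 187 186 186 187 186 188 186 188 187 188 188 190 190 188 188 188 188 190 189 185]
 [183 186 185 186 183 185 185 186 186 186 186 186 190 185 182 191 186 188 189 188 186 188 189 187]
 [185 184 185 185 186 187 182 186 185 185 186 186 187 180 130 190 187 187 189 188 188 188 188 183]
 [184 185 185 181 185 182 183 184 185 185 184 186 186 183 152 188 187 187 188 188 189 188 189 186]
 [184 183 184 185 183 185 183 185 184 184 184 187 186 183 162 189 189 187 186 188 187 187 188 182]
 [182 183 183 184 186 183 183 184 183 185 185 186 186 183 172 185 189 188 187 188 188 189 189 185]
 [184 182 182 183 182 184 183 183 184 190 192 188 187 187 184 187 186 187 187 189 188 186 187 187]
 [182 182 181 185 181 183 183 186 195 203 202 204 205 195 172 181 165 166 169 188 1
[... 2009 characters left out ...]
02  94 109 178 183 192 196 208 217]
 [182 178 179 180 179 178 179 120  99 101 103  99 100  99 183 187 190 198 210 219]
 [190 184 179 180 181 183 182 134 104 102 106 101 100  94 198 211 216 222 225 228]
 [210 201 190 185 182 185 189 137  99 103 102 102 100  96 214 226 227 229 231 230]
 [221 213 205 196 191 192 202 148 100  98  99 100  99  97 202 228 230 230 230 230]
 [226 223 219 216 217 219 223 156 101 100 102 101  98  98 221 230 223 229 231 231]
 [228 227 228 228 227 228 229 159 103 101 104 102 101  98 195 228 200 222 230 230]
 [228 229 229 229 229 229 228 170  99  96 100 102 106  98 189 228 210 191 229 230]
 [228 229 229 229 230 229 215 181 104  96  96 103 102  99 187 224 229 209 225 223]]
```

Green stands upright at top pixel (258.4,209.3) against the wanted (258.5,208.5), so about 2 mm off. That is good enough. Stamp next.

```bash
python3 -m crank '[[0.09,0,3,0,0,-0.1,6],[0,0,3.4,0,0,0,6],[0,0,3.4,0,0,0,6],[0,0,3.2,0,0,0,6],[0,0,1.6,0,0,0,6],[0,0,0.6,0,0,0,6],[0,0,0,0,0,0,6],[0,0,0,0,0,0,6]]' 30 >/dev/null
python3 d.py 371 -306.8 208 -83
python3 -m crank '[[0,0,0,0,0,0,4.5],[0,0,0,0,0,0,3.5],[0,0,0,0,0,0,2.5],[0,0,0,0,0,0,2],[0,0,0,0,0,0,2],[0,0,0,0,0,0,2],[0,0,0,0,0,0,2],[0,0,0,0,0,0,2],[0,0,0,0,0,0,2],[0,0,0,0,0,0,2]]' 30 >/dev/null
python3 d.py 371 -306.8 208 -83
```

```text
t 29.45 p [ 371.2 -307.8  209.3] phi -82.9 tilt [ 0.0008 -0.0009] w 60.3 gf 0.0 F [1.2 0.1 1.5]
shift cm [-0.01 -0.1   0.13]
turn z 0.1
t 30.28 p [ 371.5 -307.3  209.8] phi -82.9 tilt [ 0.0019 -0.0005] w 24.7 gf 29.1 F [-0.5  1.1  7. ]
shift cm [-0.04 -0.06  0.18]
turn z 0.1
```

```bash
python3 -m crank '[[0,0,-0.5,0,0,0,2],[0,0,-1.5,0,0,0,2],[0,0,-2.5,0,0,0,2],[0,0,-3,0,0,0,2],[0,0,-3,0,0,0,2],[0,0,-3,0,0,0,2],[0,0,-2.5,0,0,0,2],[0,0,0,0,0,0,2]]'|grep -E 'eef|width'
python3 -m crank '[[1,-1.65,0,0,0,0,2],[2.12,-3.3,0,0,0,0,2],[2.12,-3.3,0,0,0,0,2],[2.12,-3.3,0,0,0,0,2],[2.12,-3.3,0,0,0,0,2],[2.12,-3.3,0,0,0,0,2],[2.12,-3.3,0,0,0,0,2],[1.1,-1.65,0,0,0,0,2],[-0.52,-3.62,0,0,0,0,2],[-0.52,-3.62,0,0,0,0,2],[-0.52,-3.62,0,0,0,0,2],[-0.52,-3.62,0,0,0,0,2],[-0.52,-3.62,0,0,0,0,2],[-0.52,-3.62,0,0,0,0,2],[-0.52,-3.62,0,0,0,0,2],[-0.26,-1.8,0,0,0,0,2],[-0.26,-1.8,0,0,0,0,2],[0,0,0,0,0,0,2]]'|grep -E 'eef|width'
python3 -m crank '[[0,0,0,0,0,-7,2],[0,0,0,0,0,-7,2],[0,0,0,0,0,-7,2],[0,0,0,0,0,-7,2],[0,0,0,0,0,-7,2],[0,0,0,0,0,-7,2],[0,0,0,0,0,-7,2],[0,0,0,0,0,-7,2],[0,0,0,0,0,-7,2],[0,0,0,0,0,-7,2],[0,0,0,0,0,-7,2],[0,0,0,0,0,-7,2],[0,0,0,0,0,-7,2],[0,0,0,0,0,0,2],[0,0,0,0,0,0,2]]'|grep -E 'eef|width'
python3 d.py 413 222 250 8.1
```

```text
eef_pos: [371.3, -308.8, 373.3]
width: 24.5
eef_pos: [411.0, 226.7, 367.3]
width: 24.5
eef_pos: [412.8, 221.3, 368.6]
width: 24.5
t 33.7 p [412.8 221.3 368.6] phi 7.8 tilt [-0.0005 -0.0002] w 24.5 gf 29.6 F [ 0.1  0.8 -1. ]
shift cm [ 0.07  0.04 11.86]
turn z -0.3
```

```bash
python3 -m crank '[[0.07,0.04,2,0,0,-0.3,2],[0,0,3,0,0,0,2],[0,0,3,0,0,0,2],[0,0,2.8,0,0,0,2],[0,0,1,0,0,0,2],[0,0,0,0,0,0,2],[0,0,0,0,0,0,2]]' >/dev/null
python3 d.py 413 222 210 8.1
python3 - <<'E'
from h import *
from cell import ctrl
np.set_printoptions(precision=1,suppress=True,linewidth=200)
S=ctrl.capture('scene');s=ctrl.state();p=s['eef_pos'];h=hsv(S)
a=np.radians(8.1);u=np.array([np.cos(a),np.sin(a)]);v=np.array([-u[1],u[0]]);z=p[2]-209.6
P=[[*(p[:2]+i*26*u+j*13.5*v),z+k] for k in(0,17) for i in(-1,1) for j in(-1,1)]
q=proj(S,P).astype(np.float32);hull=cv2.convexHull(q).astype(int).reshape(-1,2)
b=((h[...,0]<20)|(h[...,0]>168))&(h[...,1]>50)
m,c,st=blob(b.astype(np.uint8),*(q.min(0).astype(int)-8),*(q.max(0).astype(int)+9))
print('exp hull',hull.tolist());print('mask',c,st)
x0,y0=q.min(0).astype(int)-3;x1,y1=q.max(0).astype(int)+4
e=np.zeros(b.shape,np.uint8);cv2.fillConvexPoly(e,hull,1)
for r in range(y0,y1): print(''.join('.eM#'[e[r,x]+2*m[r,x]] for x in range(x0,x1)))
E
```

```text
t 34.28 p [413.4 222.8 251. ] phi 8.3 tilt [ 0.0002 -0.0007] w 24.3 gf 29.7 F [ 0.1  0.4 -0.4]
shift cm [-0.07 -0.05  4.1 ]
turn z 0.2
exp hull [[290, 170], [277, 173], [273, 171], [273, 167], [285, 163], [289, 165]]
mask [278.4 169.8] [275 167   9   7  28]
........................
........................
........................
..............eee.......
...........eeeeeeee.....
........eeeeeeeeeeee....
.....eeeeeeeeeeeeeee....
...eeeee##eeeeeeeeee....
...ee#######eeeeeeeee...
...eee####eeeeeeeeeee...
...eee####eeeeeeeeeee...
...eee##ee####eeee......
.....ee###e#ee..........
.......e#e..............
........................
........................
........................
```

```bash
python3 -m crank '[[-0.07,-0.05,1.5,0,0,0.2,2],[0,0,1.4,0,0,0,2],[0,0,0.7,0,0,0,2],[0,0,0.1,0,0,0,2],[0,0,0,0,0,0,2],[0,0,0,0,0,0,2]]' >/dev/null
python3 d.py 413 222 210 8.1
python3 -m crank '[[0,0,0.1,0,0,0,2],[0,0,0,0,0,0,2],[0,0,0,0,0,0,2]]'|grep -E 'eef_pos|wrist'
python3 -m crank '[[0,0,0.1,0,0,0,2],[0,0,0,0,0,0,2],[0,0,0,0,0,0,2]]'|grep -E 'eef_pos|wrist'
```

```text
t 34.83 p [413.  222.5 214.6] phi 8.2 tilt [0.0017 0.0009] w 24.9 gf 29.7 F [ 0.4  0.  -0.3]
shift cm [-0.05 -0.01  0.46]
turn z 0.1
eef_pos: [412.7, 222.4, 213.1]
wrist_force: [0.9, -0.5, -0.9]
eef_pos: [412.6, 222.3, 211.7]
wrist_force: [-1.0, -0.1, -1.2]
```

```bash
python3 -m crank '[[0,0,0.1,0,0,0,2],[0,0,0,0,0,0,2],[0,0,0,0,0,0,2]]'|grep -E 'eef_pos|wrist'
python3 -m crank '[[0,0,0.1,0,0,0,2],[0,0,0,0,0,0,2],[0,0,0,0,0,0,2]]'|grep -E 'eef_pos|wrist'
```

```text
eef_pos: [412.5, 222.3, 210.6]
wrist_force: [0.0, -0.5, -1.1]
eef_pos: [412.6, 222.2, 209.9]
wrist_force: [0.3, -0.0, 3.1]
```

```bash
python3 -m crank '[[0,0,0,0,0,0,2.6],[0,0,0,0,0,0,2.9],[0,0,0,0,0,0,3.3],[0,0,0,0,0,0,3.8],[0,0,0,0,0,0,4.4],[0,0,0,0,0,0,5],[0,0,0,0,0,0,6],[0,0,0,0,0,0,6],[0,0,-1,0,0,0,6],[0,0,-3,0,0,0,6],[0,0,-3,0,0,0,6],[0,0,-3,0,0,0,6],[0,0,-3,0,0,0,6],[0,0,-3,0,0,0,6],[0,0,0,0,0,0,6]]'|grep -E 'eef|width'
python3 -m crank '[[-3.9,0.6,0,0,0,0,6],[-3.9,0.6,0,0,0,0,6],[-3.9,0.6,0,0,0,0,6],[-3.9,0.6,0,0,0,0,6],[-3.9,0.6,0,0,0,0,6],[-3.9,0.6,0,0,0,0,6],[-3.9,0.6,0,0,0,0,6],[-3.9,-0.6,0,0,0,0,6],[-3.9,-0.6,0,0,0,0,6],[-3.9,-0.6,0,0,0,0,6],[-3.9,-0.6,0,0,0,0,6],[-3.9,-0.6,0,0,0,0,6],[-3.9,-0.6,0,0,0,0,6],[-3.9,-0.6,0,0,0,0,6],[0,0,0,0,0,0,6]]'|grep -E 'eef|width'
python3 - <<'E'
from h import *
from cell import ctrl
np.set_printoptions(precision=1,suppress=True,linewidth=200)
T,S=ctrl.capture('top'),ctrl.capture('scene')
o=[]
for c,(x0,y0,x1,y1) in((T,(225,180,325,240)),(S,(265,140,365,240))):
    o.append(cv2.resize(c['frame'][y0:y1,x0:x1,::-1],None,fx=5.3 if c is T else 2.6,fy=5.3 if c is T else 2.6,interpolation=cv2.INTER_CUBIC))
H=max(i.shape[0] for i in o);o=[cv2.copyMakeBorder(i,0,H-i.shape[0],0,0,0) for i in o]
cv2.imwrite('pics/fin.png',np.hstack(o))
h=hsv(T);b=(((h[...,0]<25)|(h[...,0]>165))&(h[...,1]>40)|(h[...,2]<60))
m,c,st=blob(b.astype(np.uint8),230,198,254,228);print(c,st)
q=max(cv2.findContours(m,0,1)[0],key=cv2.contourArea).reshape(-1,2)
print('foot',cv2.minAreaRect(plane(T,q,10)[:,:2].astype(np.float32)))
for r in range(200,226): print(''.join('.#'[m[r,x]] for x in range(230,256)))
print('exp stamp',proj(T,[[412.6,222.2,0],[412.6,222.2,60]]))
E
```

```text
eef_pos: [414.3, 222.2, 374.6]
width: 59.9
eef_pos: [486.7, -327.3, 369.9]
width: 59.7
[243.2 212.9] [238 205  11  17 135]
foot ((411.30902099609375, 222.99404907226562), (50.93588638305664, 30.602563858032227), 7.315551280975342)
..........................
..........................
..........................
..........................
..........................
...............##.........
..........#######.........
.........########.........
.........#########........
........##########........
........##########........
........##########........
........##########........
........##########........
.........#########........
..........########........
...........#######........
..........#########.......
...........########.......
...........########.......
...........########.......
............##............
..........................
..........................
..........................
..........................
exp stamp [[243.6 213.1]
 [240.4 210.9]]
```

View pics/fin.png

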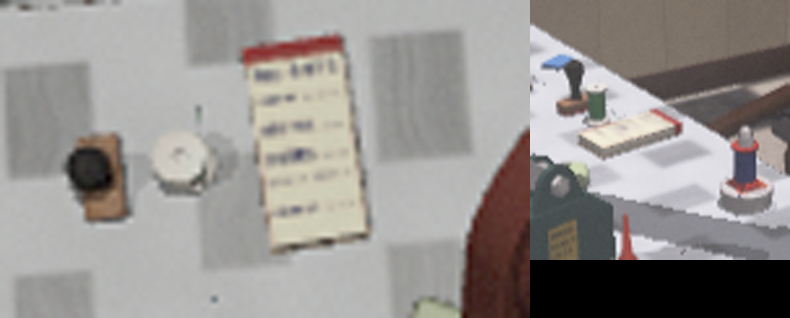

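The picture shows the stamp (90,170), green spool (182,160) and pad in line with even gaps. In the scene view the blue spool and thimble stand upright on the tin. The arm is clear, so I'm handing in.

```bash
python3 -c "
from cell import ctrl
print(ctrl.sign_off())"
```

```text
the job is handed in; nothing more can be done
None
```

I handed the job in after about 40 s of robot time: the blue spool stands on the tin with the thimble on top, and the green spool and then the stamp stand in line off the pad's left side; the last camera check put them within about 2 mm and 1 degree of plan, all four upright.

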